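Hitch the pull bar to the stock dolly

ROBOT

A 7-joint arm with a two-finger parallel gripper is mounted at the origin on the work surface. World frame = base frame: x ahead of the robot, y to its left, z up, the work surface at z = 0. Lengths are in m, angles in rad, forces in N, time in s.
With the tool pointing down it reaches from about 0.35 to 0.9 m from the base axis. Payload 8.1 kg.
Tool frame: the origin (TCP) lies between the finger pads; the fingertips stand 8 mm ahead of it and the grasp point (between the pads) lies 11 mm behind it; z points along the fingers, x is the direction in which the jaws open and shut, and the axes are right-handed (so a half turn about z gives the same grasp; the last joint's range is limited). The gripper opens to 92 mm and grips with 3 to 60 N. Pads are 19 mm wide; open, the fingers measure 130 mm over their backs; the gripper's body (75 mm by 190 mm) begins 47 mm behind the grasp point.
Start: joints at [1.113, 0.434, 0.025, 1.573, -0.012, 1.134, -0.075], TCP at [0.217, -0.586, 0.235] pointing down, gripper open.
Joint ranges: [-2.62, 2.62], [-0.44, 2.09], [-1.27, 1.32], [0.08, 2.57], [-1.32, 4.46], [0.12, 2], [-2.74, 2.74]. Speed limits (rad/s): [2.22, 2.22, 3.01, 3.01, 3.14, 3.14, 3.14].

INTERFACE

Orientations are given as a rotation vector (axis times angle).
In Python, from cell import arm, cams, workorder, finder gives the robot as it stands.
- The arm moves only by the tool servo_tool, never from a script. Its argument "plan" is a list of rows, each a list of 7 numbers: the shift along the tool's x, y, z in m, then the turn, a rotation vector about the tool's x, y, z in degrees, then the closure, from 0 (fully open) to 1 (shut). In form: [[dx, dy, dz, wx, wy, wz, jaw], ...]. A call has 1 to 8 rows; each row is the pose to reach, as a shift and turn from the pose commanded when the call began, along the tool's axes at that moment; what a row does not reach only later rows make up. A row lasts 1/10 s, in which the tool goes at most 50 mm and 8.59 degrees, less where a joint would pass 70% of its speed; a pose out of reach is approached as far as the arm can. A call with a gripper value outside its range is refused whole. The fingers move at their own pace and stop on an object; "force" is the grip in N (left out, the last holds). Time passes only in rows, so rows that repeat a pose let the fingers close. It gives the time, the measured TCP pose, the force and the opening at its end, in the units of the state.
- arm.observe(): the state, without advancing time (a new reading comes with each control period).
- cams.get_image(name): name is "side" or "top" or "wrist"; returns a dict with "color" (400x640x3 uint8, red, green, blue), "camera_matrix" (3x3 intrinsics, pixels), "camera_from_world" (4x4, takes a point from world to camera coordinates). Camera axes: x right, y up, looking along -z (the intrinsics and any distortion apply to the point x, -y, -z); pixel columns grow to the right and rows downward; lengths in m; the calibration is good to about 2 mm. A picture is of the moment at which its call begins. There is no depth.
- workorder.sign_off(): hands the job in, once; it reports no verdict.
Trained networks look in the newest picture that a camera, given by its name, has taken for a name from the list of things; names that differ only in an ending like _2 or _b are one class to them, and where a whole thing is asked for, a point or a joint stands for the part that bears it (a point fixed in the world has none). Each returns a list of dicts, best first, with "score" (0 to 1); they miss things now and then, are a little off and sometimes report something else, mostly with a low value. They report only what shows in the picture. A call takes as long as a camera call.
- finder.silhouettes(camera, query): "region" (400x640 bool, what is visible of it) and "point" ([row, column] in pixels, amid what is visible of it).
The state is a dict: "clock": time; "joints": joint angles; "dq": joint speeds; "joint_efforts": joint torques, N m; "position": TCP position; "ee_rot": TCP orientation; "force": force on the tool from outside, world axes, zero at the start; "ft_torque": the same for the moment, N m; "width": opening from 0.0 (shut) to 1.0 (fully open).
Only numpy, scipy, OpenCV 4.12 (cv2) and the standard library are available. Lean on these libraries where they do the work, as an engineer would, in place of code of your own. Each camera call takes 0.05 s, during which the arm holds its last target.

TASK

Hitch the pull bar to the parked stock dolly: raise the coupler's handle, lower the coupler onto the dolly's hitch ball and press it down until it is fully home (its indicator pin up flush), then press the handle down flat to lock it. Feel your way and do not ram it: a firm push is enough, never more than about 40 N on the ball. Leave the bar locked on with its grip end resting on the platform, and leave the things round about where they are.

Things in the scene. Friction and masses are not known exactly. Their poses are not given: they have to be found in the camera images.
- dolly: low dolly, wheels locked, fixed: steel frame, plywood deck 480 x 350 mm, flat cartons. Origin on the platform under its hitch ball, x from ball to dolly, z up. Flat tongue plate 60 mm wide, top 26 mm up, from 30 mm before the ball back to the frame, carries the ball. Frame starts 122 mm behind the ball, 143 mm high; cartons start 300 mm behind it, up to 233 mm high
- hitch (a point): nominal centre of the 40 mm steel hitch ball, 80 mm above the platform, axes as the dolly's. The stud (16 mm stem, nut top 34 mm above the platform) is adjustable in a slot and on its thread: the real ball is up to 5 mm nearer or farther along x and up to 10 mm higher or lower than this point, which the reading does not show; it is clamped and does not give
- pull_bar: loose pull bar, 0.65 to 1 kg, 380 mm long, origin and axes as socket; starts flat on the platform. Centre of mass 90 mm behind the socket centre. A 22 mm square tube (axis 8 mm below the socket centre) ends 335 mm behind the socket in a rubber cross grip (28 mm thick, 110 mm wide). It may turn and tip on the ball; home, grip end on the platform, it slopes 7 to 11 degrees down to the grip end
- socket (a point): centre of the ball socket in the coupler head, 28 mm above the platform when flat; z up through the head's top, x along the bar away from the grip end. Aluminium head: flat cheeks 58 mm apart across y to grasp it by (x from -26 to 14 mm, z from -9 to 21 mm); mouth 28 mm below the centre, 63 mm wide outside, flared inside from 56 mm to a 43 mm bore. Home, it is at the ball's centre
- head_top (a point): middle of the coupler head's flat round top (42 mm diameter), 26 mm above the socket centre. A stiff anti-rattle buffer stands 12 mm down out of the crown inside: under its own weight the coupler perches on it, 12 mm above home; a steady push of about 5 to 12 N straight down here pushes the buffer in (it stays in) until the crown bears on the ball and the push rises steeply: home
- handle (a joint): angle of the coupler's steel handle about its pin: 0 is down flat along the bar (locked, claw under the ball), grows as the free end is raised, stop at 1.1. Stiff: stays where it is left, moves at about 4 N at the grip point. Above 0.5 its claw clears the socket; handle down, the ball cannot enter; if the coupler is not home the claw meets the ball and the handle will not go flat
- indicator (a joint): coupling indicator, a brass pin beside the middle of the head's top, carried by the buffer inside the crown: 0 with the buffer out (pin sunk 12 mm in its hole), grows in metres as the ball pushes the buffer in; 0.012 with the coupler home, the pin then flush with the top. Home enough above 0.0105. It shows nothing until the ball touches the buffer
- handle_grip (a point): grip point of the handle, centre of its blade (26 mm wide along y, 7 mm thick), 85 mm from the pin; with the handle down it is 119 mm behind the socket centre and 16 mm above it, and the blade is 9 mm clear above the bar's tube; rounded end 27 mm further on. Axes turn with the handle, x towards the pin
- handle_pin (a point): the handle's hinge pin, 34 mm behind the socket centre and 10 mm above it; the hinge axis is the pull bar's y axis
- tape_roll: bystander: roll of brown packing tape lying flat, 96 mm diameter, 48 mm high, origin under its centre
- reel: bystander: blue component reel lying flat, 178 mm diameter, 13 mm high, origin under its centre
- mug: bystander: white mug, 76 mm diameter, 85 mm high, origin under its centre
- spanner: bystander: open-ended spanner 170 mm long lying flat, origin under its middle

How it is judged:
On the way, in this order (a step that is already met when the one before it is completed fails the run):
1. the coupler's handle is raised (above 0.6 rad) (value of joint handle above 0.6 rad), for 0.2 s.
2. the coupler is down home on the ball, handle still raised (horizontal distance between socket and hitch below 0.01 m and z of socket in the frame of hitch between -0.0125 and 0.0115 m and value of joint indicator above 0.0105 m and value of joint handle above 0.4 rad), for 0.2 s.
At the end, for the whole second after the job is handed in: Handle flat (below 0.05 rad), coupler home on the ball (indicator above 10.5 mm; socket within 10 mm of the nominal ball centre in plan, at most 11.5 mm above and 12.5 mm below it), the bar right way up (within 0.3 rad), its grip end resting on the platform, at rest (value of joint handle below 0.05 rad and value of joint indicator above 0.0105 m and horizontal distance between socket and hitch below 0.01 m and z of socket in the frame of hitch between -0.0125 and 0.0115 m and angle between pull_bar's own z axis and vertical below 0.3 rad and linear speed of pull_bar below 0.02 m/s); the robot touches nothing.
It fails at once if the pull bar bears on the ball or dolly with more than 40 N (contact force between pull_bar and dolly above 40 N).
It fails at once if a bystander is moved by more than 20 mm (distance of any of tape_roll, reel, mug, spanner from where it was at the start of the episode above 0.02 m).
It also fails if it takes over 72 s, if anything falls off the work surface, if the arm or the gripper's body presses on something with over 40 N, if the wrist force passes 120 N, or if a joint passes its speed limit or range.

## Working session

There is one attempt and no reset: what is moved stays moved. The work goes in short steps, Python scripts to look and compute and a tool call to move; the robot and the scene stay as the last step left them, time stands still between calls to the robot, and variables do not carry over. Pictures are saved under pics/ and viewed, and the job is handed in when it is done.

Besides the shell and the picture viewer there is one more tool, called after "Call:" as a command line: name --pt "numbers of a row" for each row, then --argument value for the rest. servo_tool: Moves the arm, as the interface text tells. Its arguments: {"type":"object","properties":{"plan":{"type":"array"},"force":{"type":"number"}},"required":["plan"]}

```bash
ls -la; mkdir -p pics; cat > h.py <<'E'
import numpy as np, cv2
from scipy.spatial.transform import Rotation as R
from cell import arm, cams, workorder, finder
def shot(name, fn=None):
    im=cams.get_image(name)
    if fn: cv2.imwrite('pics/'+fn, cv2.cvtColor(im['color'],cv2.COLOR_RGB2BGR))
    return im
def ray(im, rc):
    K=im['camera_matrix'];T=im['camera_from_world']
    d=np.array([(rc[1]-K[0,2])/K[0,0],(rc[0]-K[1,2])/K[1,1],1.0])
    d=np.array([d[0],-d[1],-d[2]])
    Rm=T[:3,:3]; o=-Rm.T@T[:3,3]
    w=Rm.T@d
    return o,w/np.linalg.norm(w)
def atz(im,rc,z):
    o,w=ray(im,rc); return o+w*(z-o[2])/w[2]
def proj(im,p):
    K=im['camera_matrix'];T=im['camera_from_world']
    c=T[:3,:3]@np.asarray(p)+T[:3,3]
    x,y,z=c[0],-c[1],-c[2]
    return np.array([K[1,1]*y/z+K[1,2],K[0,0]*x/z+K[0,2]])
E
python3 - <<'E'
from h import *
s=arm.observe()
for k,v in s.items(): print(k,np.round(v,4))
for n in ['side','top','wrist']:
    im=shot(n,n+'0.png')
    print(n,im['camera_matrix'].tolist()); print(np.round(im['camera_from_world'],4).tolist(), [k for k in im])
    for q in ['dolly','pull_bar','handle','tape_roll','reel','mug','spanner']:
        r=finder.silhouettes(n,q)
        print(q,[(round(d['score'],2),np.round(d['point'],1).tolist(),int(d['region'].sum())) for d in r[:3]])
print(arm.observe()['clock'])
E
```

```text
total 12
drwxr-xr-x  3 agent agent 4096 Dec  5 18:15 .
drwxr-xr-x 23 root  root  4096 Dec  5 18:15 ..
drwxr-xr-x  2 agent agent 4096 Dec  5 18:15 pics
clock 0.0
joints [ 1.1134  0.4352  0.025   1.5741 -0.0116  1.134  -0.0751]
dq [-0.0001 -0.0009  0.001  -0.0017  0.0007  0.0009 -0.0001]
joint_efforts [-6.00000e-04 -6.67859e+01  9.85000e-01 -3.14467e+01 -6.05000e-02
  4.27000e-02  1.00000e-04]
position [ 0.2169 -0.5856  0.2339]
ee_rot [-2.5779e+00  1.7941e+00  2.2000e-03]
force [-0.27   -0.3375  0.2302]
ft_torque [-0.0234  0.0325 -0.0427]
width 0.9979
side [[458.86414672184594, 0.0, 321.5672925781689], [0.0, 458.86414672184594, 201.81705654692456], [0.0, 0.0, 1.0]]
[[-0.9767, -0.2146, -0.0018, 0.5396], [0.1119, -0.5162, 0.8491, -0.1224], [-0.1832, 0.8292, 0.5282, -1.4666], [0.0, 0.0, 0.0, 1.0]] ['color', 'camera_matrix', 'camera_from_world']
dolly [(0.98, [212.2, 171.9], 17722)]
pull_bar [(0.93, [180.7, 359.8], 1194)]
handle []
tape_roll [(0.79, [158.3, 308.6], 377)]
reel [(0.79, [323.1, 339.3], 3137), (0.56, [185.9, 355.3], 1082)]
mug [(0.92, [307.3, 252.0], 1309)]
spanner [(0.7, [166
[... 289 characters left out ...]
era_from_world']
dolly [(0.95, [74.6, 267.8], 16426)]
pull_bar [(0.75, [230.9, 398.9], 1293)]
handle [(0.68, [215.9, 392.6], 280)]
tape_roll [(0.57, [148.0, 442.6], 553)]
reel [(0.75, [236.3, 192.7], 2312), (0.69, [73.2, 265.1], 16507)]
mug [(0.69, [172.3, 179.9], 589)]
spanner [(0.85, [229.5, 455.2], 303)]
wrist [[332.09875608776287, 0.0, 312.6569426893079], [0.0, 332.09875608776287, 203.70685543048958], [0.0, 0.0, 1.0]]
[[0.3465, -0.938, -0.0008, -0.624], [0.8956, 0.3311, -0.297, 0.0377], [0.2788, 0.1022, 0.9549, -0.3907], [0.0, 0.0, 0.0, 1.0]] ['color', 'camera_matrix', 'camera_from_world']
dolly []
pull_bar [(0.88, [44.7, 49.3], 4156)]
handle []
tape_roll []
reel []
mug []
spanner []
1.2
```

View pics/side0.png

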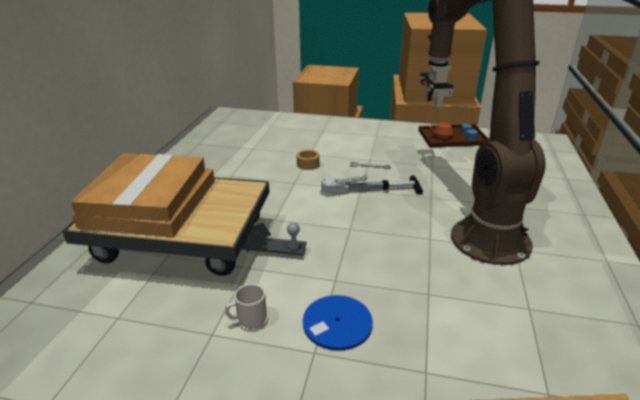

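View pics/top0.png

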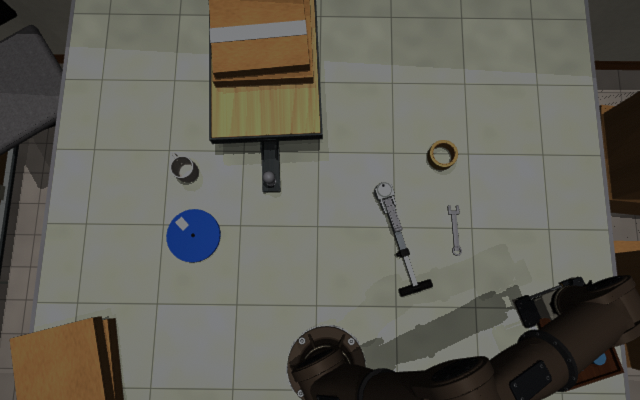

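View pics/wrist0.png

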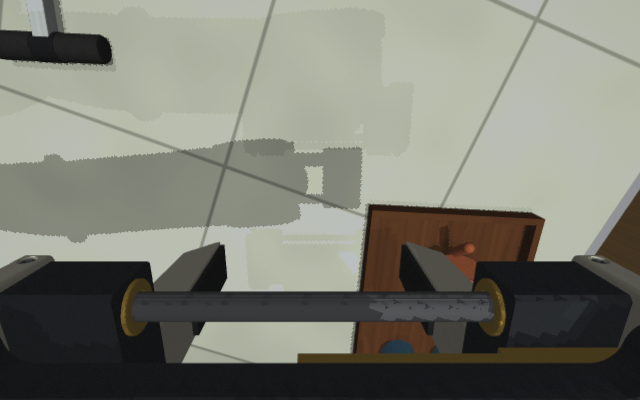

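```bash
python3 - <<'E'
import cv2
t=cv2.imread('pics/top0.png'); s=cv2.imread('pics/side0.png')
a=cv2.resize(t[170:310,360:470],None,fx=4,fy=4,interpolation=cv2.INTER_CUBIC)
cv2.imwrite('pics/c1.png',a)
b=cv2.resize(t[125:205,240:320],None,fx=5,fy=5,interpolation=cv2.INTER_CUBIC)
c=cv2.resize(s[205:285,240:320],None,fx=5,fy=5,interpolation=cv2.INTER_CUBIC)
import numpy as np
cv2.imwrite('pics/c2.png',np.hstack([b,c]))
d=cv2.resize(s[150:210,310:440],None,fx=6,fy=6,interpolation=cv2.INTER_CUBIC)
cv2.imwrite('pics/c3.png',d)
E
```

```text
(no output)
```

View pics/c1.png

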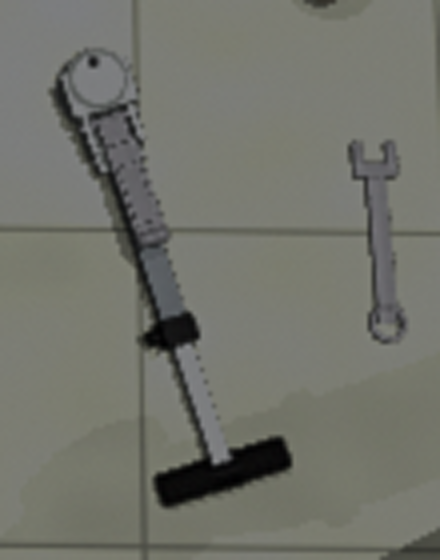

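View pics/c2.png

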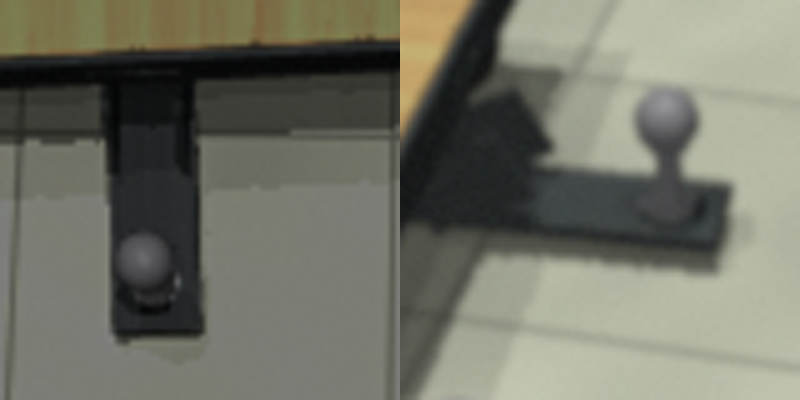

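View pics/c3.png

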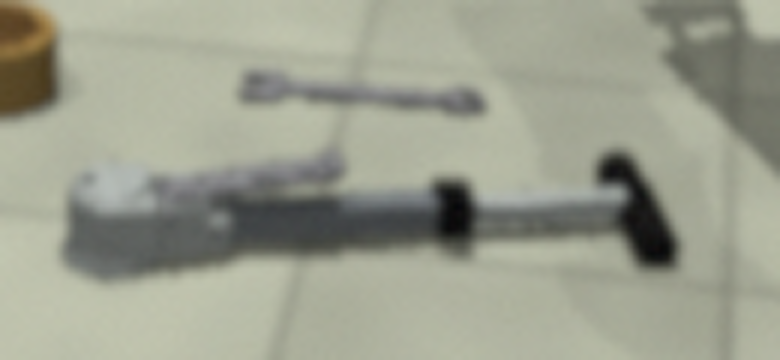

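```bash
python3 - <<'E'
from h import *
from scipy.optimize import least_squares
t=cams.get_image('top'); s=cams.get_image('side')
def tri(a,b):
    f=lambda p: np.r_[proj(t,p)-a, proj(s,p)-b]
    r=least_squares(f,[0.6,0,0.08]); return r.x,r.fun
print('ball',tri([176.6,269.0],[228.4,293.4]))
print('ball at .08 top', atz(t,[176.6,269],.08),'side',atz(s,[228.4,293.4],.08))
H=atz(t,[189.5,385],.054); print('head',H)
G=atz(t,[287.5,415.75],.034); print('grip',G, np.linalg.norm((H-G)[:2]), np.degrees(np.arctan2((H-G)[1],(H-G)[0])))
# tongue corners
for rc in [(125+330/5,240+113/5),(125+330/5,240+203/5),(125+75/5,240+105/5),(125+75/5,240+190/5)]:
    print('tongue',rc,atz(t,rc,.026))
# dolly edge
for rc in [(125+72/5,240),(125+52/5,240+80)]: print('frame',atz(t,rc,.143))
# side: tongue end corners
for rc in [(205+185/5,240+(735-400)/5),(205+245/5,240+(712-400)/5)]: print('side tongue',atz(s,rc,.026))
# handle end, side view crop (340,160)/6 + (310,150)
print('handle end side', proj(s,[0,0,0]), (150+165/6,310+335/6))
# handle end top crop ~ (152,240)/4
print('handle end top', (170+240/4,360+152/4))
print(tri([170+240/4,360+152/4],[150+165/6,310+335/6]))
print('head tri', tri([189.5,385],[150+172/6,310+120/6]))
E
```

```text
ball (array([0.59731338, 0.19146405, 0.0885541 ]), array([ 0.3341315 ,  0.03462134, -0.07769001, -0.29858575]))
ball at .08 top [0.6004309 0.1926717 0.08     ] side [0.59984155 0.18001402 0.08      ]
head [ 0.56756697 -0.18986938  0.054     ]
grip [ 0.25014453 -0.28768387  0.034     ] 0.33215158566932756 17.126807875451174
tongue (191.0, 262.6) [0.56300357 0.21913803 0.026     ]
tongue (191.0, 280.6) [0.56377282 0.15850881 0.026     ]
tongue (140.0, 261.0) [0.74206487 0.23142406 0.026     ]
tongue (140.0, 278.0) [0.74283114 0.17291458 0.026     ]
frame [0.70600486 0.28142732 0.143     ]
frame [0.72264915 0.02702893 0.143     ]
side tongue [0.56162595 0.16779115 0.026     ]
side tongue [0.56072187 0.22828122 0.026     ]
handle end side [240.10130598 490.39907214] (177.5, 365.8333333333333)
handle end top (230.0, 398.0)
(array([ 0.43377436, -0.23067419,  0.05328638]), array([-0.11614959, -0.00383503,  0.02438419,  0.13045839]))
head tri (array([ 0.56491006, -0.18975678,  0.05593338]), array([ 0.66754753,  0.05096956, -0.16901032, -0.729383  ]))
```

```bash
cat >> h.py <<'E'
def pose():
    s=arm.observe(); return np.array(s['position']),R.from_rotvec(s['ee_rot']),s
def rel(ptarget, Rt=None):
    "shift in tool axes and turn (deg) from present pose"
    p,Rc,s=pose()
    d=Rc.inv().apply(np.asarray(ptarget)-p)
    w=np.degrees((Rc.inv()*Rt).as_rotvec()) if Rt is not None else np.zeros(3)
    return d,w
def tooldown(yaw_bar_deg, pitch_deg=0):
    "tool x = -bar y, tool y = -bar x, z down; pitch>0: bar slopes down to grip (bar x axis up)"
    a=np.radians(yaw_bar_deg); p=np.radians(pitch_deg)
    bx=np.array([np.cos(a)*np.cos(p),np.sin(a)*np.cos(p),np.sin(p)]); by=np.array([-np.sin(a),np.cos(a),0]); 
    X=-by; Y=-bx; Z=np.cross(X,Y)
    return R.from_matrix(np.c_[X,Y,Z])
E
python3 - <<'E'
from h import *
p,Rc,s=pose(); im=cams.get_image('wrist'); T=im['camera_from_world']
o=-T[:3,:3].T@T[:3,3]
print(p,Rc.as_matrix().round(3)); print('cam in tool',Rc.inv().apply(o-p), 'fwd',Rc.inv().apply(-T[2,:3]))
print('tcp px',proj(im,p), 'tip', proj(im,p+Rc.apply([0,0,.008])), 'gp',proj(im,p-Rc.apply([0,0,.011])))
print(tooldown(17.1).as_matrix().round(3))
print(rel([0.455,-0.224,0.2],tooldown(17.1)))
E
```

```text
[ 0.21710146 -0.58613155  0.23475556] [[ 0.347 -0.938  0.   ]
 [-0.938 -0.347 -0.   ]
 [ 0.     0.    -1.   ]]
cam in tool [-0.00067991 -0.0794974  -0.14904811] fwd [-0.00113861  0.29696064  0.95488904]
tcp px [267.05060363 314.42861912] tip [259.71724287 314.36493588] gp [278.31099652 314.52640489]
[[ 0.294 -0.956  0.   ]
 [-0.956 -0.294  0.   ]
 [ 0.    -0.    -1.   ]]
(array([-0.25696063, -0.34886694,  0.03473646]), array([ 3.47410263e-04, -6.48622600e-03,  3.22367426e+00]))
```

Call:
servo_tool --pt "-0.235 -0.315 0.01 0 0 3.2 0" --pt "-0.235 -0.315 0.01 0 0 3.2 0" --pt "-0.235 -0.315 0.01 0 0 3.2 0" --pt "-0.235 -0.315 0.01 0 0 3.2 0" --pt "-0.235 -0.315 0.01 0 0 3.2 0" --pt "-0.235 -0.315 0.01 0 0 3.2 0" --pt "-0.235 -0.315 0.01 0 0 3.2 0" --pt "-0.235 -0.315 0.01 0 0 3.2 0" --force 30

```text
clock: 2.15
position: [0.4321, -0.2538, 0.225]
ee_rot: [-2.528, 1.864, -0.001]
force: [0.0, -0.2, -0.1]
width: 0.998
```

```bash
python3 - <<'E'
from h import *
im=shot('wrist','wrist1.png')
r=finder.silhouettes('wrist','handle_grip'); print([(d['score'],d['point']) for d in r])
r2=finder.silhouettes('wrist','head_top'); print([(d['score'],d['point'],d['region'].sum()) for d in r2])
r3=finder.silhouettes('wrist','pull_bar'); print([(d['score'],d['point'],d['region'].sum()) for d in r3])
p,Rc,s=pose(); print(p,s['ee_rot'],s['clock'],s['force'])
np.save('T1.npy',im['camera_from_world'])
E
```

```text
[(0.87, [121.3, 288.7])]
[(0.76, [96.4, 289.2], np.int64(11011))]
[(0.85, [93.5, 292.8], np.int64(11093))]
[ 0.43137888 -0.25548648  0.22481966] [ 2.52995162e+00 -1.86236270e+00  2.60662972e-04] 2.35 [-0.28471457 -0.75377456 -0.83711429]
```

View pics/wrist1.png

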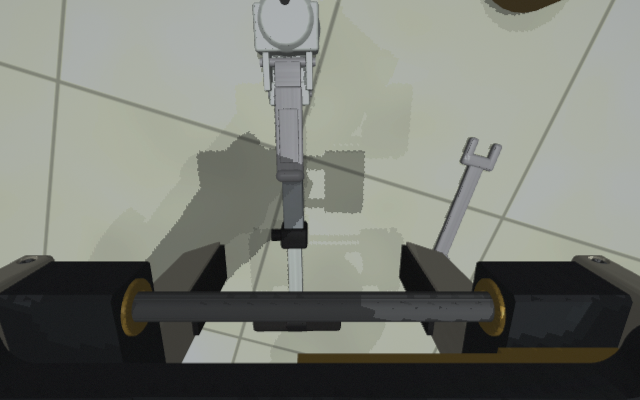

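```bash
cat >> h.py <<'E'
def barpt(S,yaw,slope,v):
    "v in bar frame (m); slope rad: bar x axis up"
    c,s=np.cos(slope),np.sin(slope); cy,sy=np.cos(yaw),np.sin(yaw)
    x,y,z=v
    u=x*c - z*s; w=x*s+z*c
    return np.asarray(S)+np.array([cy*u-sy*y, sy*u+cy*y, w])
def hpt(a,r=0.085,up=0.006,y=0):
    "point on handle in bar frame: r from pin along the blade, up = offset normal"
    return np.array([-0.034-r*np.cos(a)+up*np.sin(a), y, 0.010+r*np.sin(a)+up*np.cos(a)])
E
python3 - <<'E'
from h import *
im=cams.get_image('wrist')
H=atz(im,[21,286],.054); print('head',H)
for rc in [(325,297)]: print('grip',atz(im,rc,.034))
t=cams.get_image('top'); s=cams.get_image('side')
S=np.array([H[0],H[1],.028])
g=atz(im,[260,293],.031)
yaw=np.arctan2(H[1]-g[1],H[0]-g[0]); print('yaw',np.degrees(yaw))
for a in [0,.1,.15,.2,.25,.3,.4]:
    e=barpt(S,yaw,0,hpt(a,.112,.0))
    print(a,e.round(4),proj(im,e).round(1),proj(t,e).round(1),proj(s,e).round(1))
print('meas wrist (182,289); top (230,398); side (177.5,365.8)')
E
```

```text
head [ 0.56257658 -0.18982712  0.054     ]
grip [ 0.25370882 -0.2898429   0.034     ]
yaw 17.35558545813814
0 [ 0.4232 -0.2334  0.038 ] [181.8 290.8] [233.6 398.2] [181.1 368.7]
0.1 [ 0.4238 -0.2332  0.0492] [183.9 290.1] [233.1 398.6] [178.4 368.7]
0.15 [ 0.4244 -0.233   0.0547] [184.5 289.7] [232.7 398.8] [177.1 368.6]
0.2 [ 0.4254 -0.2327  0.0603] [184.9 289.3] [232.2 399. ] [175.9 368.4]
0.25 [ 0.4265 -0.2323  0.0657] [185.1 288.9] [231.7 399.1] [174.6 368.1]
0.3 [ 0.428  -0.2319  0.0711] [184.9 288.5] [231.  399.3] [173.3 367.8]
0.4 [ 0.4317 -0.2307  0.0816] [183.6 287.6] [229.5 399.4] [170.8 366.9]
meas wrist (182,289); top (230,398); side (177.5,365.8)
```

```bash
python3 - <<'E'
from h import *
im=cams.get_image('wrist')
for rc,z in [((150,289),.05),((100,287.5),.045),((60,287),.04),((21,286),.054),((260,293),.031),((205,291.5),.031)]:
    print(rc,atz(im,rc,z).round(4), rel(atz(im,rc,z))[0].round(4))
S=np.array([.565,-.1898,.028]); yaw=np.radians(17.3)
g=barpt(S,yaw,0,hpt(.12)); print('g',g, rel(g,tooldown(17.3)))
E
```

```text
(150, 289) [ 0.455  -0.2252  0.05  ] [-0.0239 -0.0334  0.1747]
(100, 287.5) [ 0.4992 -0.2109  0.045 ] [-0.0247 -0.0798  0.1797]
(60, 287) [ 0.533  -0.2006  0.04  ] [-0.0247 -0.1153  0.1847]
(21, 286) [ 0.5615 -0.1928  0.054 ] [-0.0238 -0.1448  0.1707]
(260, 293) [ 0.3328 -0.263   0.031 ] [-0.0235  0.0945  0.1937]
(205, 291.5) [ 0.3957 -0.2434  0.031 ] [-0.0239  0.0286  0.1937]
g [ 0.45265286 -0.22479224  0.05413239] (array([-0.02498994, -0.03129619,  0.17056473]), array([ 0.02354218, -0.02142293, -0.32371931]))
```

Call:
servo_tool --pt "-0.024 -0.031 0.04 0 0 0 0" --pt "-0.024 -0.031 0.08 0 0 0 0.2" --pt "-0.024 -0.031 0.12 0 0 0 0.3" --pt "-0.024 -0.031 0.15 0 0 0 0.3" --pt "-0.024 -0.031 0.175 0 0 0 0.3" --pt "-0.024 -0.031 0.182 0 0 0 0.3" --pt "-0.024 -0.031 0.182 0 0 0 0.3" --force 12

```text
clock: 3.25
position: [0.4526, -0.2249, 0.0421]
ee_rot: [2.525, -1.867, -0.003]
force: [0.4, 0.7, 0.4]
width: 0.697
```

```bash
python3 - <<'E'
from h import *
im=shot('wrist','wrist2.png'); im2=shot('side')
cv2.imwrite('pics/side2.png',cv2.cvtColor(cv2.resize(im2['color'][140:220,290:430],None,fx=5,fy=5,interpolation=cv2.INTER_CUBIC),cv2.COLOR_RGB2BGR))
p,Rc,s=pose(); print(p,s['ee_rot'],s['clock'],s['force'],s['width'])
E
```

```text
[ 0.45398337 -0.22501554  0.04375905] [-2.52638368e+00  1.86698225e+00 -2.28602944e-03] 3.35 [-0.48065166  0.02312893 -0.23608576] 0.7002172261696102
```

View pics/wrist2.png

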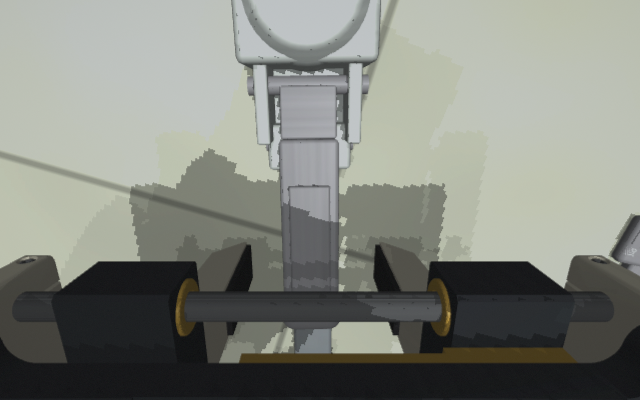

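View pics/side2.png

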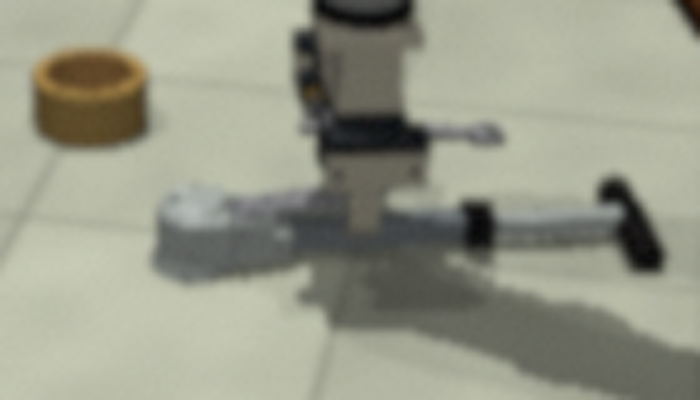

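Call:
servo_tool --pt "0 0 0 0 0 0 1" --pt "0 0 0 0 0 0 1" --pt "0 0 0 0 0 0 1" --pt "0 0 0 0 0 0 1" --pt "0 0 0 0 0 0 1" --pt "0 0 0 0 0 0 1" --force 14

```text
clock: 3.95
position: [0.4534, -0.2239, 0.0428]
ee_rot: [-2.528, 1.865, 0.0]
force: [-0.4, 0.6, 1.5]
width: 0.282
```

Call:
servo_tool --pt "0 -0.001 -0.005 0 0 0 1" --pt "0 -0.003 -0.01 0 0 0 1" --pt "0 -0.0045 -0.015 0 0 0 1" --pt "0 -0.008 -0.0225 0 0 0 1" --pt "0 -0.012 -0.03 0 0 0 1" --pt "0 -0.012 -0.03 0 0 0 1" --force 14

```text
clock: 4.55
position: [0.4665, -0.2205, 0.0741]
ee_rot: [-2.527, 1.865, -0.004]
force: [-1.2, 1.6, 3.6]
width: 0.285
```

```bash
python3 - <<'E'
from h import *
im=shot('wrist','wrist3.png'); im2=shot('side')
cv2.imwrite('pics/side3.png',cv2.cvtColor(cv2.resize(im2['color'][140:220,290:430],None,fx=5,fy=5,interpolation=cv2.INTER_CUBIC),cv2.COLOR_RGB2BGR))
p,Rc,s=pose(); print(p,s['ee_rot'],s['clock'],s['force'],s['width'])
E
```

```text
[ 0.46620632 -0.22059646  0.0736804 ] [-2.5269865   1.86471504 -0.00362808] 4.65 [-0.76134324  1.05194776  4.04534793] 0.2775312663717904
```

View pics/wrist3.png

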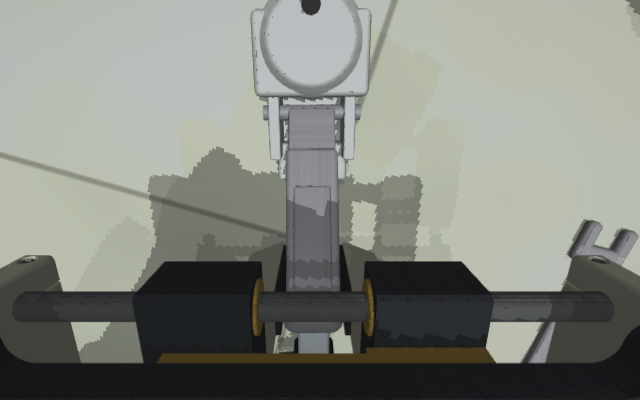

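View pics/side3.png

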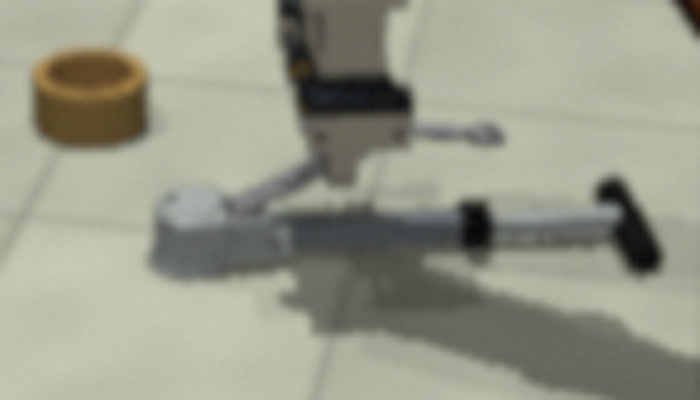

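Call:
servo_tool --pt "0 -0.005 -0.0065 0 0 0 1" --pt "0 -0.0105 -0.013 0 0 0 1" --pt "0 -0.0155 -0.018 0 0 0 1" --pt "0 -0.022 -0.0235 0 0 0 1" --pt "0 -0.022 -0.0235 0 0 0 1" --pt "0 -0.022 -0.0235 0 0 0 1" --force 14

```text
clock: 5.25
position: [0.4876, -0.2139, 0.0969]
ee_rot: [-2.527, 1.864, -0.004]
force: [3.7, 2.8, -2.5]
width: 0.284
```

```bash
python3 - <<'E'
from h import *
im=shot('wrist','wrist4.png'); im2=shot('side')
cv2.imwrite('pics/side4.png',cv2.cvtColor(cv2.resize(im2['color'][120:220,290:430],None,fx=5,fy=5,interpolation=cv2.INTER_CUBIC),cv2.COLOR_RGB2BGR))
p,Rc,s=pose(); print(p,s['ee_rot'],s['clock'],s['force'],s['width'])
E
```

```text
[ 0.48736889 -0.21400535  0.09682829] [-2.52683602  1.86434351 -0.00363638] 5.35 [ 4.18182475  1.28180722 -1.91802814] 0.27746384344076586
```

View pics/wrist4.png

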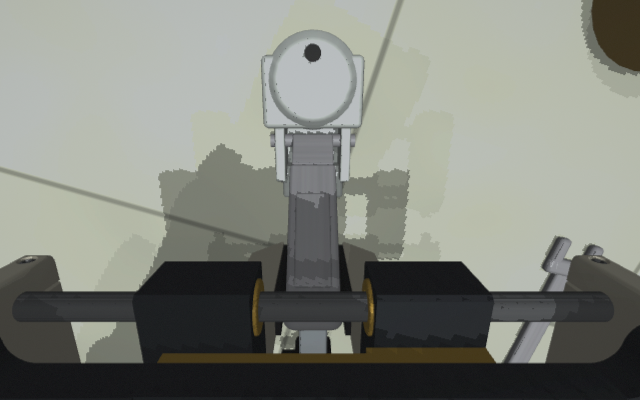

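View pics/side4.png

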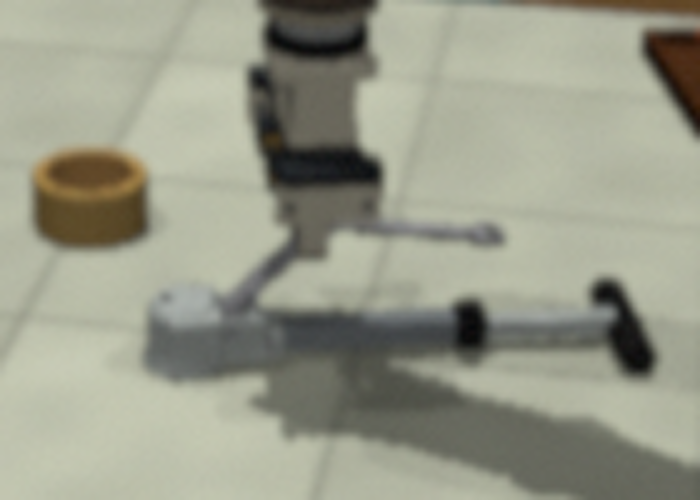

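Call:
servo_tool --pt "0 0 0 0 0 0 0.4" --pt "0 0 0 0 0 0 0.4" --pt "0 0 -0.03 0 0 0 0.3" --pt "0 0 -0.08 0 0 0 0" --pt "0 -0.03 -0.11 0 0 0 0" --pt "0 -0.03 -0.11 0 0 0 0" --force 14

```text
clock: 5.95
position: [0.5196, -0.2048, 0.2111]
ee_rot: [-2.526, 1.861, -0.014]
force: [0.8, 1.0, 0.0]
width: 0.752
```

```bash
python3 - <<'E'
from h import *
im=shot('wrist','wrist5.png'); im2=shot('side'); im3=shot('top','top5.png')
cv2.imwrite('pics/side5.png',cv2.cvtColor(cv2.resize(im2['color'][120:220,290:430],None,fx=5,fy=5,interpolation=cv2.INTER_CUBIC),cv2.COLOR_RGB2BGR))
p,Rc,s=pose(); print(p,s['ee_rot'],s['clock'],s['force'],s['width'])
E
```

```text
[ 0.51366825 -0.20565261  0.2055809 ] [ 2.52641237e+00 -1.86569706e+00 -1.59449585e-03] 6.1 [-0.61952611 -0.41372645 -0.51985208] 0.8827321892590362
```

View pics/wrist5.png

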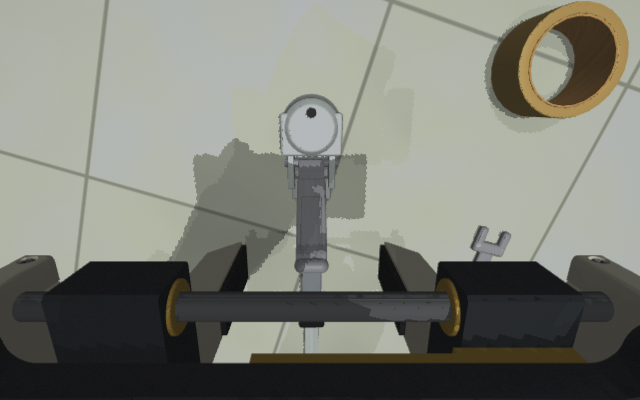

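View pics/side5.png

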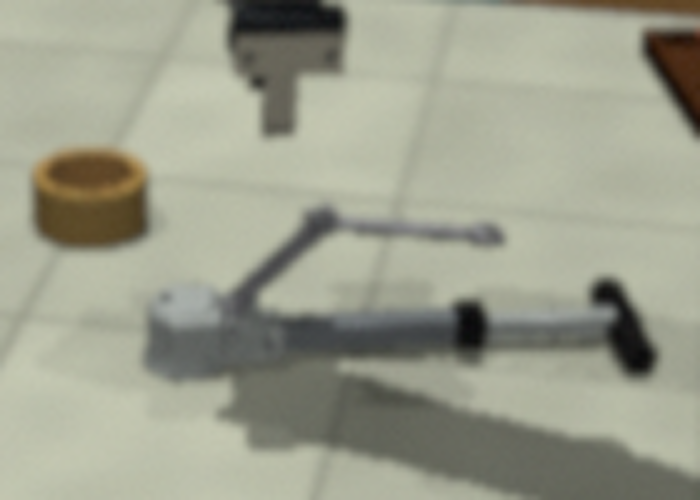

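```bash
python3 - <<'E'
from h import *
im=cams.get_image('wrist')
p,Rc,s=pose(); print(p)
H=atz(im,[124,311.5],.054); print('head',H, rel(H)[0])
for rc,z in [((150,311.5),.054),((300,312),.031),((240,312),.11)]: print(rc,rel(atz(im,rc,z))[0].round(4))
t=cv2.imread('pics/top5.png'); cv2.imwrite('pics/c5.png',cv2.resize(t[165:305,350:470],None,fx=4,fy=4,interpolation=cv2.INTER_CUBIC))
bx=np.array([np.cos(np.radians(17.3)),np.sin(np.radians(17.3)),0])
tgt=H-0.004*bx; tgt[2]=.029
print('grasp target',tgt,rel(tgt,tooldown(17.3)))
E
```

```text
[ 0.51312027 -0.2057389   0.20504488]
head [ 0.5698351  -0.18633741  0.054     ] [-0.00174394 -0.06027485  0.1509021 ]
(150, 311.5) [-0.0018 -0.0374  0.151 ]
(300, 312) [-0.0015  0.1337  0.1744]
(240, 312) [-0.0013  0.0264  0.0951]
grasp target [ 0.56601605 -0.18752691  0.029     ] (array([-0.00170614, -0.05633498,  0.17591162]), array([ 0.13761017,  0.05264992, -0.21399551]))
```

View pics/c5.png

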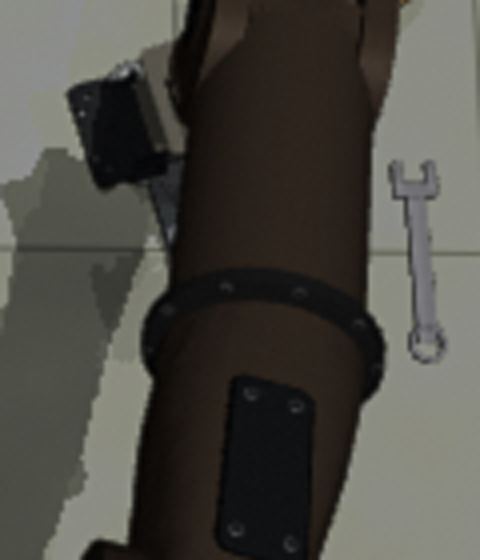

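Call:
servo_tool --pt "-0.0015 -0.045 0.02 0 0 0 0" --pt "-0.0015 -0.056 0.06 0 0 0 0" --pt "-0.0015 -0.056 0.1 0 0 0 0" --pt "-0.0015 -0.056 0.14 0 0 0 0" --pt "-0.0015 -0.056 0.165 0 0 0 0" --pt "-0.0015 -0.056 0.175 0 0 0 0" --pt "-0.0015 -0.056 0.175 0 0 0 0" --force 20

```text
clock: 6.85
position: [0.5658, -0.1875, 0.0294]
ee_rot: [2.526, -1.865, -0.006]
force: [-0.3, 0.7, 0.8]
width: 0.998
```

```bash
python3 - <<'E'
from h import *
im=shot('wrist','wrist6.png'); im2=shot('side')
cv2.imwrite('pics/side6.png',cv2.cvtColor(cv2.resize(im2['color'][120:220,290:430],None,fx=5,fy=5,interpolation=cv2.INTER_CUBIC),cv2.COLOR_RGB2BGR))
p,Rc,s=pose(); print(p,s['ee_rot'],s['clock'],s['force'],s['width'])
E
```

```text
[ 0.56793906 -0.18782285  0.0319814 ] [-2.52695215e+00  1.86631568e+00 -1.05280698e-03] 6.95 [-0.57539155  0.55390102  0.21262771] 0.9982098822722547
```

View pics/wrist6.png

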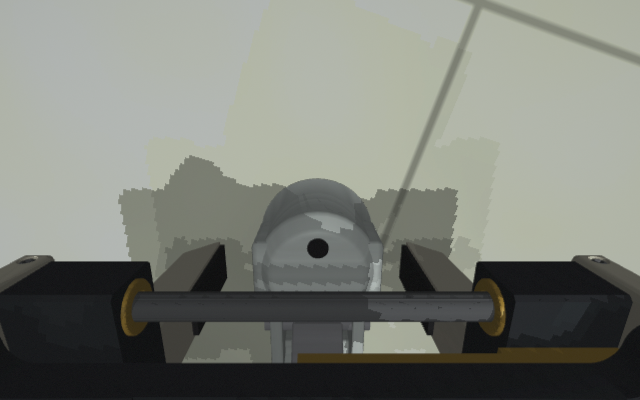

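View pics/side6.png

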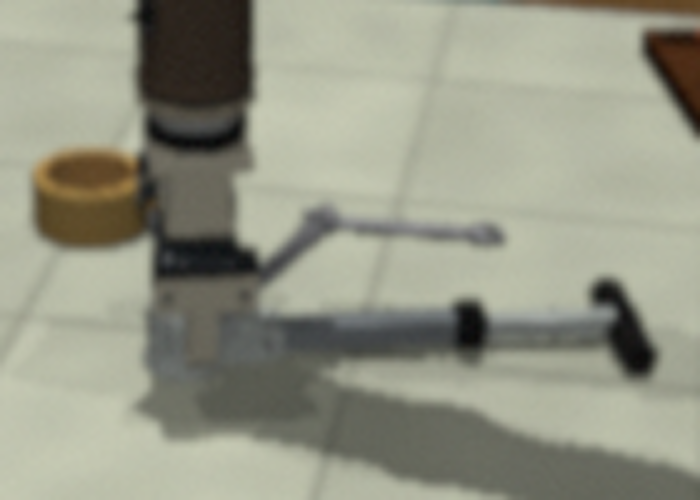

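Call:
servo_tool --pt "0 0 0.001 0 0 0 1" --pt "0 0 0.001 0 0 0 1" --pt "0 0 0.001 0 0 0 1" --pt "0 0 0.001 0 0 0 1" --pt "0 0 0.001 0 0 0 1" --force 55

```text
clock: 7.45
position: [0.5681, -0.188, 0.0307]
ee_rot: [-2.527, 1.866, -0.002]
force: [0.3, 0.4, 1.7]
width: 0.624
```

```bash
python3 - <<'E'
from h import *
im=shot('wrist','wrist7.png')
p,Rc,s=pose(); print(p,s['ee_rot'],s['clock'],s['force'],s['ft_torque'],s['width'])
E
```

```text
[ 0.5681259  -0.18793922  0.03062291] [-2.52735123e+00  1.86592596e+00 -1.91434602e-03] 7.5 [ 0.32966073 -1.34243052  2.29992978] [-0.26186144 -0.06985405  0.16796858] 0.6295150402231185
```

View pics/wrist7.png

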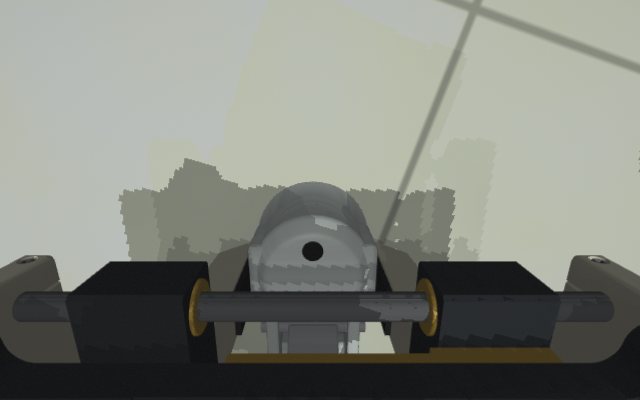

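```bash
python3 - <<'E'
from h import *
im=cams.get_image('wrist'); p,Rc,s=pose()
h=atz(im,[251,313],.054); print('hole tool frame now',rel(h)[0], h)
# front edge of flange etc
for f in ['wrist4.png','wrist5.png']:
    I=cv2.imread('pics/'+f)
    c=I[20:135,255:370] if '4' in f else I[85:165,270:355]
    cv2.imwrite('pics/z_'+f,cv2.resize(c,None,fx=5,fy=5,interpolation=cv2.INTER_CUBIC))
I=cv2.imread('pics/wrist7.png'); cv2.imwrite('pics/z_7.png',cv2.resize(I[170:300,230:400],None,fx=4,fy=4,interpolation=cv2.INTER_CUBIC))
E
```

```text
hole tool frame now [-0.00058254 -0.01978593 -0.02337743] [ 0.58684978 -0.18149778  0.054     ]
```

View pics/z_wrist5.png

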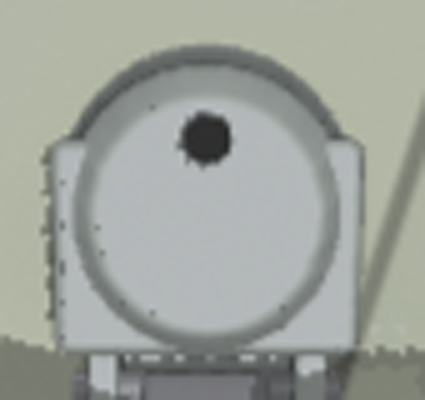

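View pics/z_7.png

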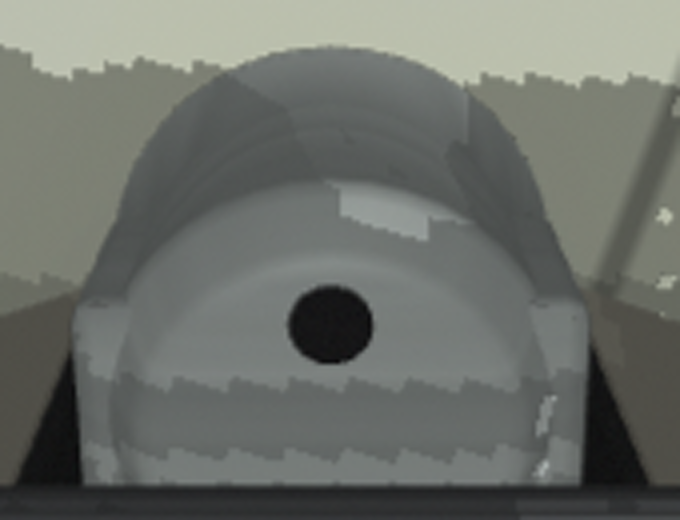

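Call:
servo_tool --pt "0 0 -0.006 1 0 0 1" --pt "0 0 -0.015 3 0 0 1" --pt "0 0 -0.025 5 0 0 1" --pt "0 0 -0.035 7 0 0 1" --pt "0 0 -0.045 9 0 0 1" --pt "0 0 -0.045 9 0 0 1" --force 60

```text
clock: 8.15
position: [0.5668, -0.1886, 0.0769]
ee_rot: [-2.419, 1.791, -0.144]
force: [-1.4, 0.1, -5.1]
width: 0.629
```

```bash
python3 - <<'E'
from h import *
im=shot('wrist','wrist8.png'); im2=shot('side')
cv2.imwrite('pics/side8.png',cv2.cvtColor(cv2.resize(im2['color'][100:220,290:430],None,fx=5,fy=5,interpolation=cv2.INTER_CUBIC),cv2.COLOR_RGB2BGR))
p,Rc,s=pose(); print(p,s['ee_rot'],s['clock'],s['force'],s['ft_torque'],s['width']); print(Rc.as_matrix().round(3))
E
```

```text
[ 0.56707827 -0.18785585  0.07564849] [-2.42203363  1.79045487 -0.14086446] 8.25 [-2.3574472  -0.31910682 -5.3188793 ] [-0.20362301  1.43168261  0.02604496] 0.6262469467208094
[[ 0.293 -0.944  0.15 ]
 [-0.956 -0.29   0.046]
 [-0.    -0.156 -0.988]]
```

View pics/wrist8.png

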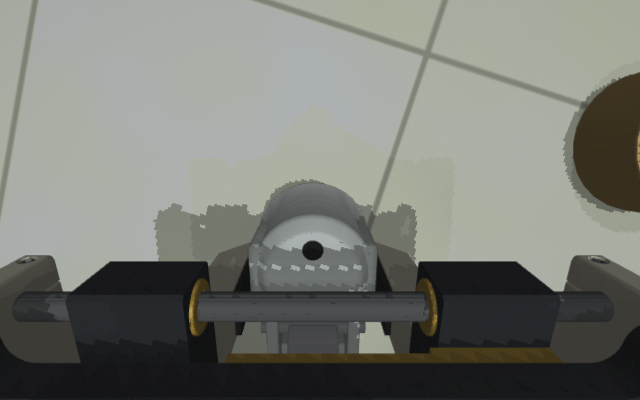

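View pics/side8.png

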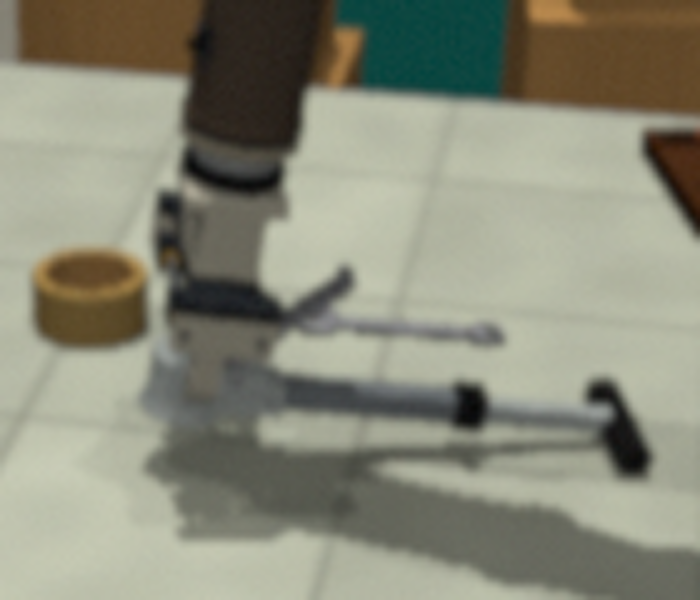

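```bash
python3 - <<'E'
from h import *
p,Rc,s=pose(); print(p, s['joints'])
print(rel([0.567,-0.188,0.165])[0].round(4), rel([0.546,0.114,0.165],tooldown(17.3,9.0)))
E
```

```text
[ 0.56707827 -0.18785585  0.07564849] [ 0.44769358  0.52272799 -0.22660336  1.91089061  0.05376363  0.58580169
 -1.05791688]
[ 0.0001 -0.0139 -0.0883] (array([-0.29477008, -0.08150993, -0.07753496]), array([-0.00174885, -0.03501838, -0.24354798]))
```

Call:
servo_tool --pt "0 -0.004 -0.026 0 0 0 1" --pt "0 -0.009 -0.057 0 0 0 1" --pt "-0.006 -0.015 -0.088 0 0 0 1" --pt "-0.02 -0.0185 -0.0875 0 0 0 1" --pt "-0.041 -0.0235 -0.087 0 0 0 1" --pt "-0.065 -0.029 -0.086 0 0 0 1" --pt "-0.088 -0.034 -0.085 0 0 0 1" --pt "-0.112 -0.0395 -0.084 0 0 0 1" --force 60

```text
clock: 9.05
position: [0.5584, -0.0707, 0.1622]
ee_rot: [-2.425, 1.788, -0.138]
force: [0.4, -0.8, -6.9]
width: 0.626
```

```bash
python3 - <<'E'
from h import *
p,Rc,s=pose(); print(p, s['force'],s['width'],s['clock'])
print(rel([0.546,0.114,0.165],tooldown(17.3,9.0)))
E
```

```text
[ 0.55843761 -0.07069184  0.16221014] [ 0.37526326 -0.75393723 -6.94460119] 0.6257082823578917 9.05
(array([-0.18010062, -0.04267502,  0.00402018]), array([ 0.10812414,  0.03892657, -0.09123901]))
```

Call:
servo_tool --pt "-0.025 -0.006 0 0 0 0 1" --pt "-0.05 -0.012 0.001 0 0 0 1" --pt "-0.075 -0.018 0.002 0 0 0 1" --pt "-0.1 -0.024 0.002 0 0 0 1" --pt "-0.125 -0.03 0.003 0 0 0 1" --pt "-0.15 -0.036 0.003 0 0 0 1" --pt "-0.17 -0.041 0.004 0 0 0 1" --pt "-0.18 -0.043 0.004 0 0 0 1" --force 60

```text
clock: 9.85
position: [0.5461, 0.1157, 0.1653]
ee_rot: [-2.427, 1.784, -0.137]
force: [0.5, -0.0, -9.1]
width: 0.627
```

Call:
servo_tool --pt "0 0 0 0 0 0 1" --pt "0 0 0 0 0 0 1" --pt "0 0 0 0 0 0 1" --force 60

```text
clock: 10.15
position: [0.5476, 0.1104, 0.1666]
ee_rot: [-2.423, 1.792, -0.141]
force: [-0.3, -0.6, -9.1]
width: 0.629
```

```bash
python3 - <<'E'
from h import *
im=shot('wrist','wrist9.png'); im2=shot('side'); im3=shot('top')
np.savez('w9.npz',T=im['camera_from_world'])
cv2.imwrite('pics/side9.png',cv2.cvtColor(cv2.resize(im2['color'][120:300,190:460],None,fx=2.9,fy=2.9,interpolation=cv2.INTER_CUBIC),cv2.COLOR_RGB2BGR))
cv2.imwrite('pics/top9.png',cv2.cvtColor(cv2.resize(im3['color'][120:320,220:420],None,fx=3,fy=3,interpolation=cv2.INTER_CUBIC),cv2.COLOR_RGB2BGR))
p,Rc,s=pose(); print(p,s['ee_rot'],s['clock'],s['force'],s['ft_torque'],s['width'])
E
```

```text
[0.5477776  0.11074947 0.16704814] [-2.42189122  1.79117763 -0.14131494] 10.3 [-0.44779925 -0.1011676  -8.96277954] [ 0.03637126 -0.09377795 -0.00169131] 0.6289962131321356
```

View pics/wrist9.png

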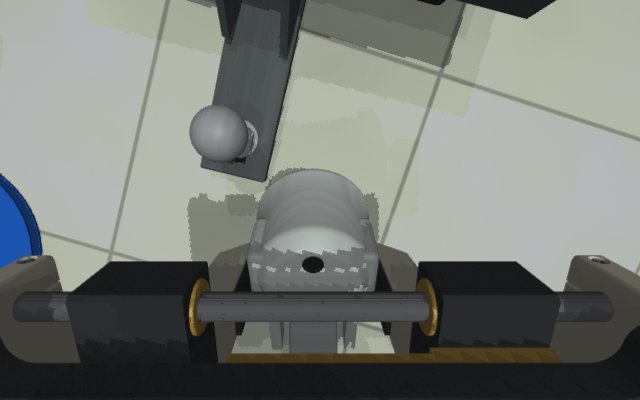

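View pics/side9.png

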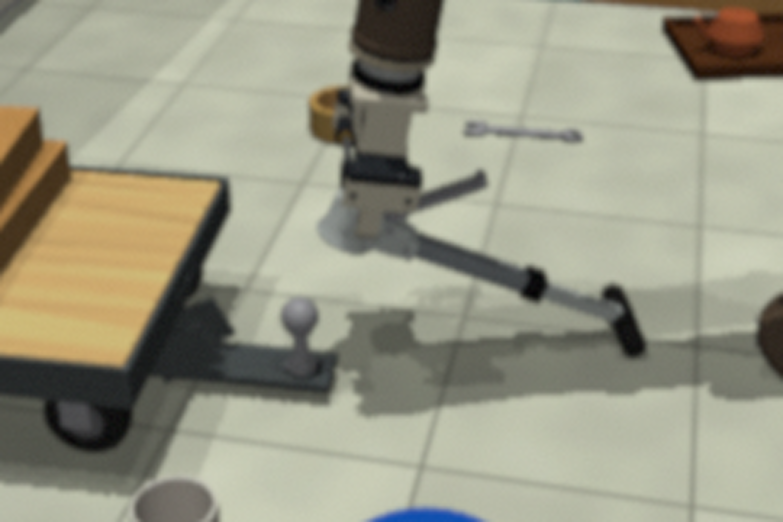

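View pics/top9.png

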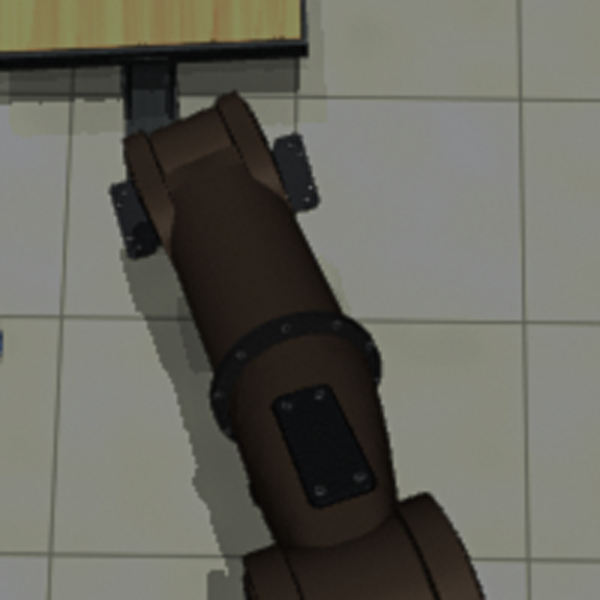

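```bash
python3 - <<'E'
from h import *
from scipy.optimize import least_squares, brentq
w=cams.get_image('wrist'); t=cams.get_image('top'); s_=cams.get_image('side')
p,Rc,s=pose(); print(p)
obs=[(w,[133,218.8],1.5),(t,[176.6,269.0],1),(s_,[228.4,293.4],1)]
f=lambda q: np.concatenate([(proj(i,q)-np.array(a))/w_ for i,a,w_ in obs])
r=least_squares(f,[.6,.19,.085]); print('3view',r.x,f(r.x).round(2))
f2=lambda q: np.concatenate([(proj(i,q)-np.array(a)) for i,a,_ in (obs[0],obs[2])]); r2=least_squares(f2,[.6,.19,.085]); print('wrist+side',r2.x)
f2=lambda q: np.concatenate([(proj(i,q)-np.array(a)) for i,a,_ in (obs[0],obs[1])]); r2=least_squares(f2,[.6,.19,.085]); print('wrist+top',r2.x)
o,d=ray(w,[133,218.8])
for z in (.08,.085,.0886,.09): print(z,atz(w,[133,218.8],z).round(4))
dist=332*.02/28.5; 
# hole rotation
h0=np.array([-.0006,-.0198,-.0234]); g=np.array([0,0,-.011])
def hp(phi):
    v=h0-g; c,s1=np.cos(phi),np.sin(phi)
    # rotation about tool x by +phi (bar x up)
    v2=R.from_rotvec([phi,0,0]).apply(v); return p+Rc.apply(g+v2)
for d_ in (0,4,8,10,12,15,18): print(d_,proj(w,hp(np.radians(d_))).round(1))
# socket in tool for phi
for d_ in (0,8,12): 
    v=R.from_rotvec([np.radians(d_),0,0]).apply(np.array([-.0006,-.006,.0026])-g)+g; print('socket tool',d_,v.round(4),(p+Rc.apply(v)).round(4))
E
python3 - <<'E'
import cv2
I=cv2.imread('pics/wrist9.png'); cv2.imwrite('pics/z9.png',cv2.resize(I[85:285,170:400],None,fx=3.4,fy=3,interpolation=cv2.INTER_CUBIC))
E
```

```text
[0.54770842 0.11138122 0.16718273]
3view [0.59592137 0.19421492 0.0913615 ] [-0.06  0.28  0.54 -0.93 -0.27 -0.13]
wrist+side [0.59575179 0.19465969 0.09071589]
wrist+top [0.59596274 0.19115584 0.10285949]
0.08 [0.5956 0.1977 0.08  ]
0.085 [0.5957 0.1963 0.085 ]
0.0886 [0.5957 0.1953 0.0886]
0.09 [0.5958 0.1949 0.09  ]
0 [250.3 311.4]
4 [253.8 311.4]
8 [257.4 311.4]
10 [259.3 311.4]
12 [261.2 311.4]
15 [264.1 311.4]
18 [267.1 311.4]
socket tool 0 [-0.0006 -0.006   0.0026] [0.5536 0.1138 0.1656]
socket tool 8 [-0.0006 -0.0078  0.0016] [0.5552 0.1143 0.1668]
socket tool 12 [-0.0006 -0.0087  0.0011] [0.5559 0.1145 0.1675]
```

View pics/z9.png

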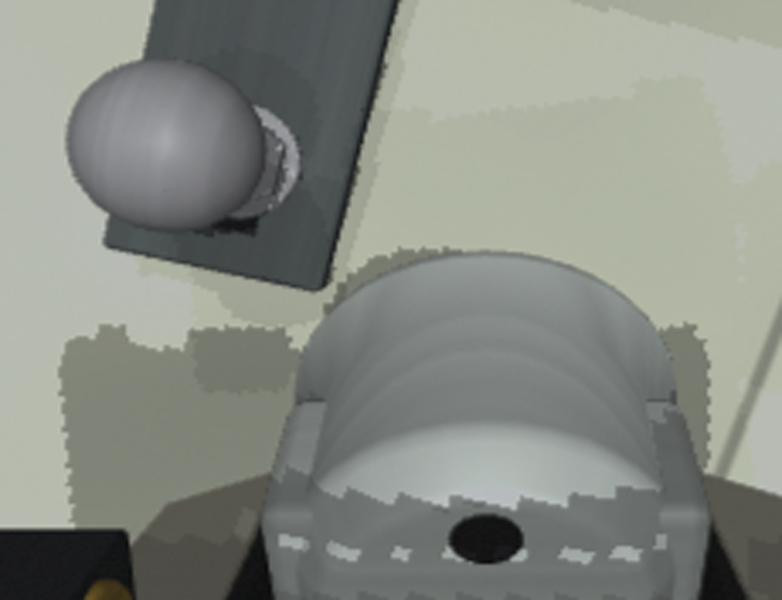

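```bash
cat > path.py <<'E'
from h import *
def tcp_for(d, ball, yaw=np.radians(17.3), zg=.022, Rt=None, piv=(-.006,.0136), lat=0.0, th=None):
    from scipy.optimize import brentq
    ball=np.array(ball)
    if th is None: th=brentq(lambda q: np.sin(q)-(ball[2]+d*np.cos(q)-zg)/.335, 0,1.2)
    fwd=np.array([np.cos(yaw),np.sin(yaw),0]); up=np.array([0,0,1.]); L=np.array([-np.sin(yaw),np.cos(yaw),0])
    S=ball+d*(-np.sin(th)*fwd+np.cos(th)*up)
    P=S+piv[0]*(np.cos(th)*fwd+np.sin(th)*up)+piv[1]*(-np.sin(th)*fwd+np.cos(th)*up)+lat*L
    T=P+Rt.apply([0,0,.011])
    return th,S,T
E
python3 - <<'E'
from path import *
p,Rc,s=pose(); print(p,s['force'])
for d in (80,65,55,48,40,30,20,15,12):
    th,S,T=tcp_for(d/1000,[.596,.194,.089],Rt=Rc)
    print(d,np.degrees(th).round(1),S.round(4),T.round(4),rel(T)[0].round(4))
E
```

```text
[0.54770842 0.11138122 0.16718273] [-0.07862469 -0.86833403 -9.52827309]
80 24.6 [0.5641 0.1841 0.1617] [0.5552 0.1813 0.1607] [-0.0646 -0.0263  0.0107]
65 22.3 [0.5724 0.1867 0.1491] [0.5639 0.184  0.1486] [-0.0647 -0.0334  0.0241]
55 20.7 [0.5774 0.1882 0.1404] [0.5691 0.1856 0.1402] [-0.0647 -0.0375  0.0333]
48 19.6 [0.5806 0.1892 0.1342] [0.5725 0.1867 0.1342] [-0.0647 -0.0401  0.0398]
40 18.3 [0.584  0.1903 0.127 ] [0.5762 0.1878 0.1272] [-0.0647 -0.0428  0.0473]
30 16.6 [0.5878 0.1915 0.1177] [0.5803 0.1891 0.1182] [-0.0647 -0.0456  0.0568]
20 14.9 [0.5911 0.1925 0.1083] [0.5838 0.1902 0.1091] [-0.0647 -0.0479  0.0664]
15 14.1 [0.5925 0.1929 0.1035] [0.5854 0.1907 0.1044] [-0.0647 -0.0488  0.0713]
12 13.6 [0.5933 0.1932 0.1007] [0.5863 0.191  0.1016] [-0.0648 -0.0493  0.0742]
```

Call:
servo_tool --pt "-0.02 -0.005 0 0 0 0 1" --pt "-0.04 -0.015 0 0 0 0 1" --pt "-0.058 -0.024 0.005 0 0 0 1" --pt "-0.0645 -0.028 0.012 0 0 0 1" --pt "-0.0645 -0.032 0.02 0 0 0 1" --pt "-0.0645 -0.0335 0.024 0 0 0 1" --pt "-0.0645 -0.0335 0.024 0 0 0 1" --pt "-0.0645 -0.0335 0.024 0 0 0 1" --force 60

```text
clock: 11.25
position: [0.5641, 0.1835, 0.1487]
ee_rot: [-2.422, 1.791, -0.141]
force: [1.4, 1.1, -4.7]
width: 0.626
```

```bash
python3 - <<'E'
from path import *
im=shot('wrist','wrist10.png'); im2=shot('side')
cv2.imwrite('pics/side10.png',cv2.cvtColor(cv2.resize(im2['color'][150:290,220:420],None,fx=4,fy=4,interpolation=cv2.INTER_CUBIC),cv2.COLOR_RGB2BGR))
p,Rc,s=pose(); print(p,s['ee_rot'],s['clock'],s['force'],s['ft_torque'],s['width'])
print('ball proj wrist',proj(im,[.596,.194,.089]))
for d in (65,55,48,40,30,20,15,12):
    th,S,T=tcp_for(d/1000,[.596,.194,.089],Rt=Rc)
    print(d,np.degrees(th).round(1),rel(T)[0].round(4))
E
```

```text
[0.56391491 0.18358809 0.14886584] [-2.42241224  1.79029398 -0.14129736] 11.35 [ 1.62012788  1.38389583 -4.74830663] [ 0.01671713  0.53226122 -0.10885346] 0.6278987522035394
ball proj wrist [187.94742919 312.6825831 ]
65 22.3 [-0.0004 -0.      0.0003]
55 20.7 [-0.0004 -0.0042  0.0094]
48 19.6 [-0.0004 -0.0067  0.016 ]
40 18.3 [-0.0004 -0.0094  0.0235]
30 16.6 [-0.0005 -0.0122  0.033 ]
20 14.9 [-0.0005 -0.0145  0.0426]
15 14.1 [-0.0005 -0.0154  0.0475]
12 13.6 [-0.0005 -0.0159  0.0504]
```

View pics/wrist10.png

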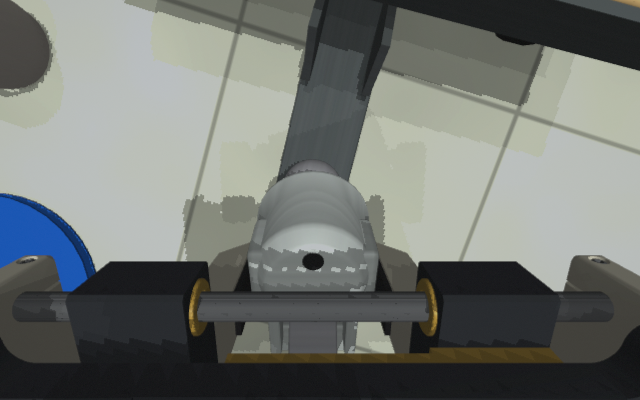

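View pics/side10.png

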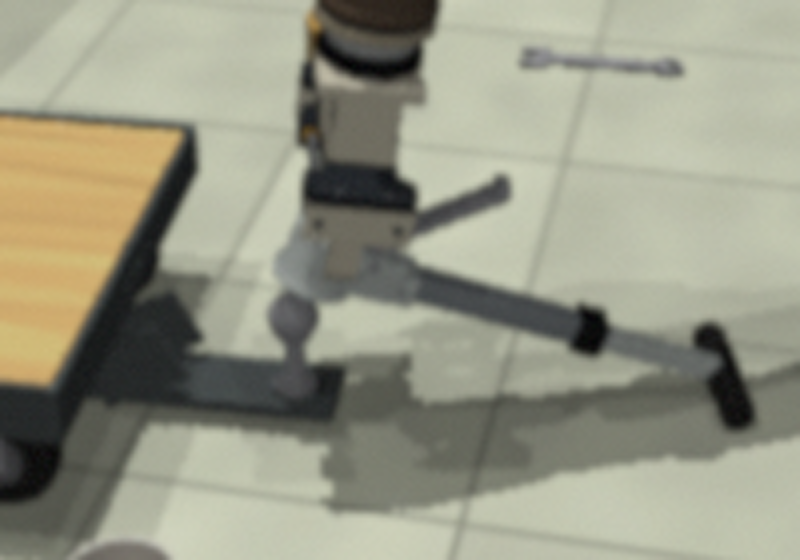

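Call:
servo_tool --pt "-0.001 -0.002 0.005 0 0 0 1" --pt "-0.001 -0.004 0.0095 0 0 0 1" --pt "-0.001 -0.0055 0.013 0 0 0 1" --pt "-0.001 -0.007 0.0165 0 0 0 1" --pt "-0.001 -0.0082 0.02 0 0 0 1" --pt "-0.001 -0.0094 0.0235 0 0 0 1" --pt "-0.001 -0.0094 0.0235 0 0 0 1" --force 60

```text
clock: 12.05
position: [0.5758, 0.1891, 0.1263]
ee_rot: [-2.424, 1.789, -0.14]
force: [-1.5, -0.8, -5.8]
width: 0.634
```

```bash
python3 - <<'E'
from path import *
im=shot('wrist','wrist11.png'); im2=shot('side')
cv2.imwrite('pics/side11.png',cv2.cvtColor(cv2.resize(im2['color'][150:290,220:420],None,fx=4,fy=4,interpolation=cv2.INTER_CUBIC),cv2.COLOR_RGB2BGR))
p,Rc,s=pose(); print(p,s['ee_rot'],s['clock'],s['force'],s['ft_torque'],s['width'])
for d in (40,30,20,15,12):
    th,S,T=tcp_for(d/1000,[.596,.194,.089],Rt=Rc)
    print(d,np.degrees(th).round(1),rel(T)[0].round(4))
E
```

```text
[0.57582672 0.18912457 0.12679649] [-2.42338138  1.78912571 -0.1405526 ] 12.15 [-1.72710031 -0.01962911 -5.1735335 ] [-0.36835458  1.21700418  0.03343505] 0.6320666822949298
40 18.3 [ 0.0013  0.     -0.0004]
30 16.6 [ 0.0013 -0.0028  0.0091]
20 14.9 [ 0.0013 -0.0051  0.0188]
15 14.1 [ 0.0013 -0.006   0.0236]
12 13.6 [ 0.0013 -0.0065  0.0265]
```

View pics/side11.png

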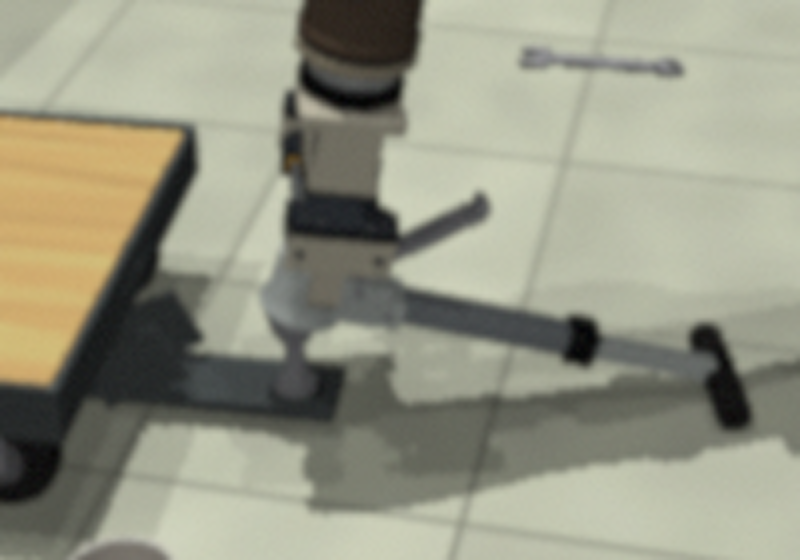

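View pics/wrist11.png

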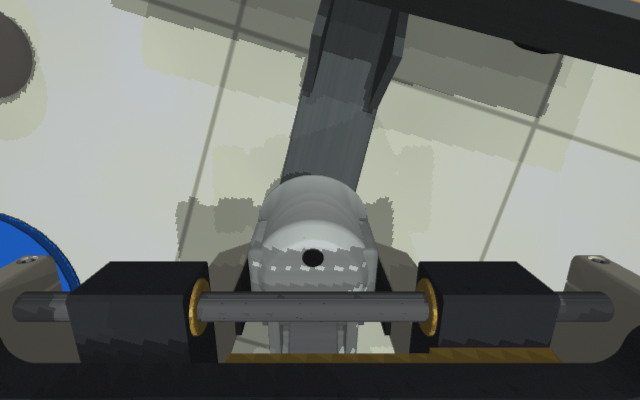

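Call:
servo_tool --pt "0 -0.0008 0.0025 0 0 0 1" --pt "0 -0.0015 0.005 0 0 0 1" --pt "0 -0.0022 0.0075 0 0 0 1" --pt "0 -0.003 0.01 0 0 0 1" --pt "0 -0.003 0.01 0 0 0 1" --force 60

```text
clock: 12.65
position: [0.5804, 0.1905, 0.1172]
ee_rot: [-2.423, 1.789, -0.141]
force: [-1.9, 0.8, -5.0]
width: 0.629
```

Call:
servo_tool --pt "0 -0.0006 0.0025 0 0 0 1" --pt "0 -0.0012 0.005 0 0 0 1" --pt "0 -0.0016 0.007 0 0 0 1" --pt "0 -0.002 0.009 0 0 0 1" --pt "0 -0.002 0.009 0 0 0 1" --force 60

```text
clock: 13.15
position: [0.5837, 0.1916, 0.1088]
ee_rot: [-2.423, 1.789, -0.141]
force: [-0.5, -0.6, -4.9]
width: 0.631
```

```bash
python3 - <<'E'
from path import *
im=shot('wrist','wrist12.png'); im2=shot('side')
cv2.imwrite('pics/side12.png',cv2.cvtColor(cv2.resize(im2['color'][150:290,220:420],None,fx=4,fy=4,interpolation=cv2.INTER_CUBIC),cv2.COLOR_RGB2BGR))
p,Rc,s=pose(); print(p,s['ee_rot'],s['clock'],s['force'],s['ft_torque'],s['width'])
for d in (25,20,18,15,12,10):
    th,S,T=tcp_for(d/1000,[.596,.194,.089],Rt=Rc)
    print(d,np.degrees(th).round(1),rel(T)[0].round(4))
E
```

```text
[0.58367216 0.19157276 0.10901335] [-2.42291771  1.7887537  -0.14106883] 13.25 [-0.14900699 -0.31313186 -5.52401335] [-0.3430105   1.03525285  0.04167516] 0.623390009130077
25 15.8 [ 0.0014  0.0013 -0.0049]
20 14.9 [ 0.0014  0.0002 -0.0001]
18 14.6 [ 0.0014 -0.0002  0.0019]
15 14.1 [ 0.0013 -0.0007  0.0048]
12 13.6 [ 0.0013 -0.0012  0.0077]
10 13.2 [ 0.0013 -0.0015  0.0096]
```

View pics/side12.png

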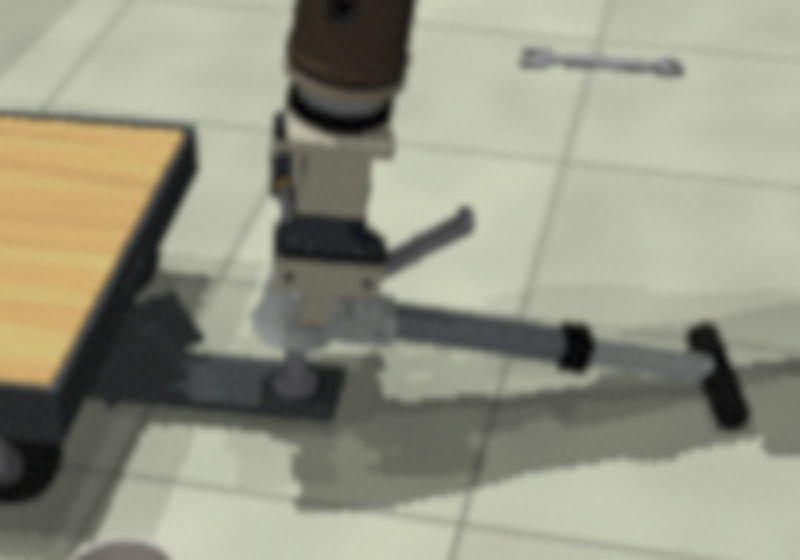

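View pics/wrist12.png

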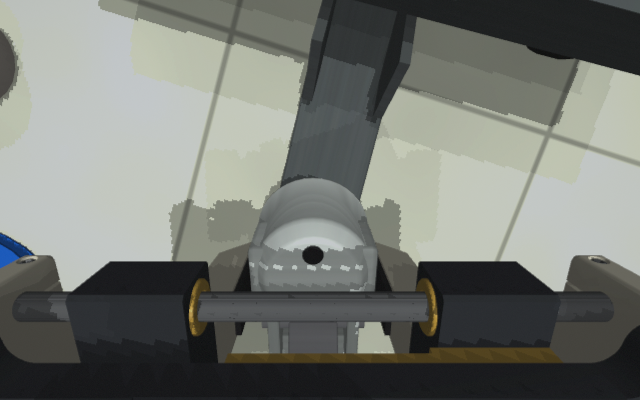

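Call:
servo_tool --pt "0 -0.0003 0.0015 0 0 0 1" --pt "0 -0.0006 0.003 0 0 0 1" --pt "0 -0.0009 0.0045 0 0 0 1" --pt "0 -0.0009 0.0045 0 0 0 1" --force 60

```text
clock: 13.65
position: [0.5853, 0.192, 0.1046]
ee_rot: [-2.423, 1.789, -0.141]
force: [1.1, -0.3, -3.6]
width: 0.623
```

Call:
servo_tool --pt "0 -0.0002 0.001 0 0 0 1" --pt "0 -0.0004 0.002 0 0 0 1" --pt "0 -0.0005 0.003 0 0 0 1" --pt "0 -0.0005 0.003 0 0 0 1" --force 60

```text
clock: 14.05
position: [0.5863, 0.1923, 0.1026]
ee_rot: [-2.423, 1.789, -0.142]
force: [-2.3, -0.9, 3.6]
width: 0.629
```

```bash
python3 - <<'E'
from path import *
p,Rc,s=pose(); print(p,s['clock'],s['force'],s['ft_torque'],s['width'])
print(arm.observe()['force'])
E
```

```text
[0.58625456 0.19229488 0.10258088] 14.05 [-2.3364503  -0.93559438  3.63167805] [-0.54038861  1.32726282  0.04641003] 0.6290046319854049
[-2.3364503  -0.93559438  3.63167805]
```

Call:
servo_tool --pt "0 -0.0002 0.001 0 0 0 1" --pt "0 -0.0003 0.002 0 0 0 1" --pt "0 -0.0003 0.002 0 0 0 1" --force 60

```text
clock: 14.35
position: [0.5869, 0.1925, 0.1009]
ee_rot: [-2.422, 1.788, -0.142]
force: [-3.8, -2.5, 6.9]
width: 0.628
```

Call:
servo_tool --pt "0 0.0004 0.001 0 0 0 1" --pt "0 0.0005 0.002 0 0 0 1" --pt "0 0.0005 0.002 0 0 0 1" --force 60

```text
clock: 14.65
position: [0.5874, 0.1927, 0.0993]
ee_rot: [-2.421, 1.788, -0.143]
force: [-3.5, -2.5, 8.8]
width: 0.625
```

Call:
servo_tool --pt "0 0.0004 0.001 0 0 0 1" --pt "0 0.0008 0.002 0 0 0 1" --pt "0 0.001 0.003 0 0 0 1" --pt "0 0.001 0.003 0 0 0 1" --force 60

```text
clock: 15.05
position: [0.5878, 0.1928, 0.0968]
ee_rot: [-2.42, 1.787, -0.145]
force: [-1.0, -1.9, 8.7]
width: 0.628
```

```bash
python3 - <<'E'
from path import *
im=shot('wrist','wrist13.png'); im2=shot('side')
cv2.imwrite('pics/side13.png',cv2.cvtColor(cv2.resize(im2['color'][150:290,220:420],None,fx=4,fy=4,interpolation=cv2.INTER_CUBIC),cv2.COLOR_RGB2BGR))
I=cv2.imread('pics/wrist13.png'); cv2.imwrite('pics/z13.png',cv2.resize(I[170:300,230:400],None,fx=4,fy=4,interpolation=cv2.INTER_CUBIC))
p,Rc,s=pose(); print(p,s['ee_rot'],s['clock'],s['force'],s['ft_torque'],s['width'])
for d in (12,10,8,6,4,0):
    th,S,T=tcp_for(d/1000,[.596,.194,.089],Rt=Rc)
    print(d,np.degrees(th).round(1),rel(T)[0].round(4))
E
```

```text
[0.58779167 0.19279188 0.09675675] [-2.41976505  1.78685581 -0.1447237 ] 15.15 [-0.74926378 -1.58500765  9.1274538 ] [-0.48416702  0.8239782  -0.00972288] 0.6309757615153757
12 13.6 [ 0.0013  0.0011 -0.0051]
10 13.2 [ 0.0013  0.0008 -0.0032]
8 12.9 [ 0.0013  0.0005 -0.0012]
6 12.6 [0.0013 0.0003 0.0008]
4 12.2 [0.0013 0.0001 0.0027]
0 11.5 [ 0.0013 -0.0003  0.0066]
```

View pics/z13.png

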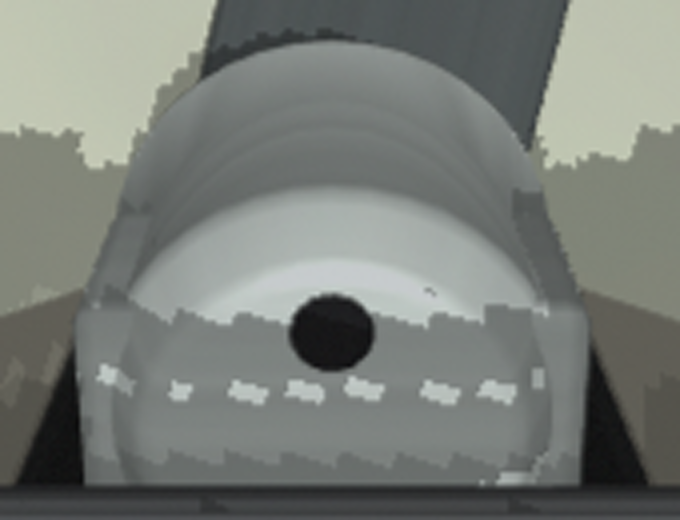

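View pics/side13.png

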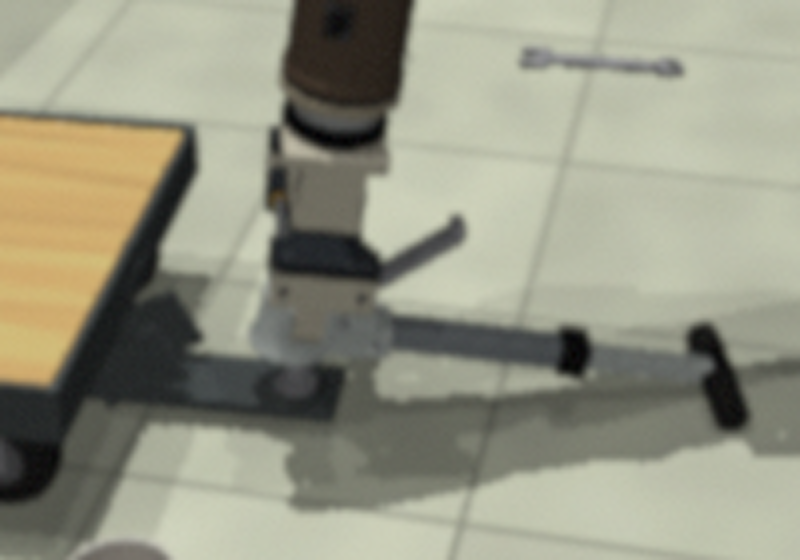

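Call:
servo_tool --pt "0 0.0001 0.001 0 0 0 1" --pt "0 0.0002 0.002 0 0 0 1" --pt "0 0.0003 0.003 0 0 0 1" --pt "0 0.0003 0.003 0 0 0 1" --force 60

```text
clock: 15.55
position: [0.5884, 0.1929, 0.094]
ee_rot: [-2.419, 1.787, -0.145]
force: [-0.7, -1.5, 10.8]
width: 0.628
```

Call:
servo_tool --pt "0 0.0001 0.001 0 0 0 1" --pt "0 0.0002 0.002 0 0 0 1" --pt "0 0.0002 0.002 0 0 0 1" --force 60

```text
clock: 15.85
position: [0.5887, 0.193, 0.0922]
ee_rot: [-2.419, 1.786, -0.146]
force: [-0.2, -2.4, 11.8]
width: 0.625
```

Call:
servo_tool --pt "0 0.0001 0.001 0 0 0 1" --pt "0 0.0001 0.001 0 0 0 1" --force 60

```text
clock: 16.05
position: [0.5889, 0.1931, 0.0914]
ee_rot: [-2.418, 1.786, -0.146]
force: [-0.5, -1.7, 12.9]
width: 0.628
```

```bash
python3 - <<'E'
from path import *
im=shot('wrist','wrist14.png')
I=cv2.imread('pics/wrist14.png'); cv2.imwrite('pics/z14.png',cv2.resize(I[170:300,230:400],None,fx=4,fy=4,interpolation=cv2.INTER_CUBIC))
p,Rc,s=pose(); print(p,s['clock'],s['force'],s['ft_torque'],s['width'])
E
```

```text
[0.58887801 0.19307233 0.09135828] 16.1 [-0.41808941 -1.21733892 11.82798452] [-0.53923259  0.54782088  0.06453165] 0.6278790085696273
```

View pics/z14.png

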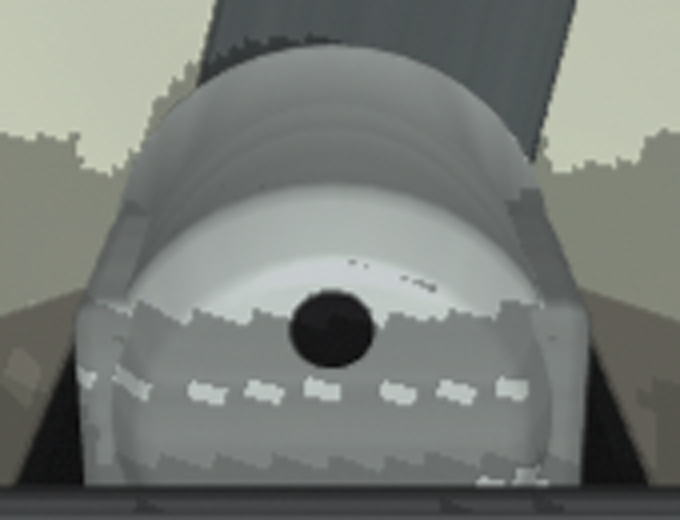

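```bash
python3 - <<'E'
import cv2, numpy as np
out=[]
for f in ['wrist9','wrist12','wrist13','wrist14']:
    I=cv2.imread(f'pics/{f}.png').astype(float)
    r={'wrist9':264,'wrist12':255,'wrist13':253,'wrist14':252}[f]
    c=I[r-16:r+16,313-16:313+16]
    c=np.clip(c*4,0,255).astype(np.uint8)
    out.append(cv2.resize(c,None,fx=6,fy=6,interpolation=cv2.INTER_NEAREST))
    print(f,I[r-6:r+7:2,313].astype(int).tolist())
cv2.imwrite('pics/holes.png',np.hstack(out))
E
```

```text
wrist9 [[21, 19, 18], [21, 19, 21], [22, 19, 18], [22, 20, 22], [20, 20, 19], [22, 20, 20], [21, 21, 21]]
wrist12 [[25, 21, 23], [23, 22, 22], [23, 23, 22], [22, 22, 21], [25, 24, 24], [19, 20, 21], [23, 21, 20]]
wrist13 [[32, 30, 29], [32, 30, 29], [21, 21, 21], [23, 23, 23], [25, 23, 23], [22, 22, 23], [23, 21, 23]]
wrist14 [[32, 29, 29], [27, 25, 26], [24, 23, 23], [25, 24, 23], [24, 21, 22], [23, 24, 23], [24, 23, 23]]
```

View pics/holes.png

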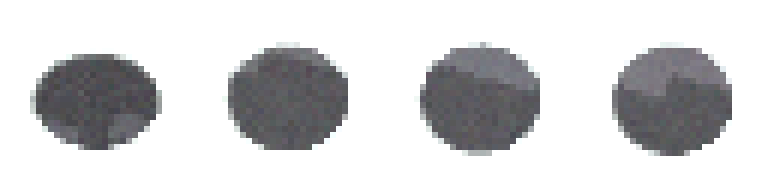

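Call:
servo_tool --pt "0 0 0.001 0 0 0 1" --pt "0 0 0.001 0 0 0 1" --force 60

```text
clock: 16.3
position: [0.5891, 0.1932, 0.0911]
ee_rot: [-2.418, 1.786, -0.147]
force: [-3.9, -3.5, 21.0]
width: 0.629
```

```bash
python3 - <<'E'
from path import *
im=shot('wrist','wrist15.png')
I=cv2.imread('pics/wrist15.png'); cv2.imwrite('pics/z15.png',cv2.resize(I[170:300,230:400],None,fx=4,fy=4,interpolation=cv2.INTER_CUBIC))
p,Rc,s=pose(); print(p,s['clock'],s['force'],s['ft_torque'],s['width'])
E
```

```text
[0.58906987 0.19315476 0.09111256] 16.35 [-3.4925091  -3.66532531 19.76755184] [-0.77303852  1.0391717   0.022485  ] 0.6254868173467276
```

View pics/z15.png

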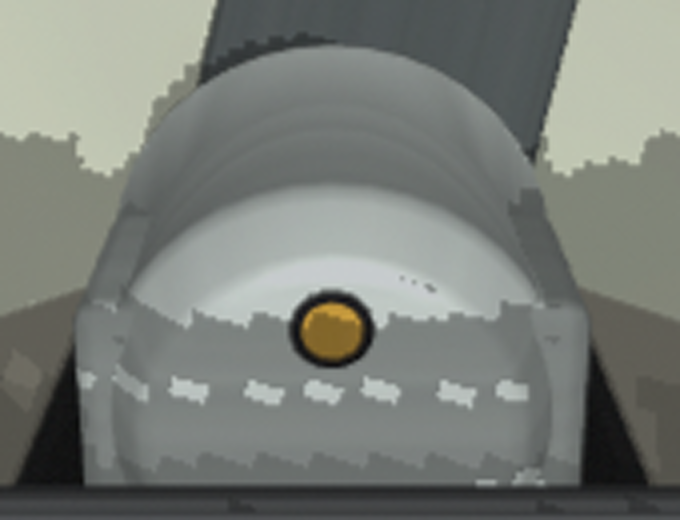

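Call:
servo_tool --pt "0 0.0002 -0.0005 0 0 0 1" --pt "0 0.0003 -0.001 0 0 0 1" --pt "0 0.0003 -0.001 0 0 0 1" --force 60

```text
clock: 16.65
position: [0.5886, 0.193, 0.0913]
ee_rot: [-2.418, 1.786, -0.146]
force: [0.6, -1.7, 10.8]
width: 0.626
```

Call:
servo_tool --pt "0 0 0 0 0 0 0.2" --pt "0 0 0 0 0 0 0.1" --pt "0 0 0 0 0 0 0" --pt "0 0 0 0 0 0 0" --pt "0 -0.003 -0.02 0 0 0 0" --pt "0 -0.009 -0.055 0 0 0 0" --pt "0 -0.0155 -0.1 0 0 0 0" --pt "0 -0.0155 -0.1 0 0 0 0" --force 20

```text
clock: 17.45
position: [0.5887, 0.1939, 0.1961]
ee_rot: [-2.416, 1.784, -0.148]
force: [0.8, 0.1, 0.3]
width: 1.0
```

```bash
python3 - <<'E'
from path import *
im=shot('wrist','wrist16.png'); im2=shot('side')
np.savez('w16.npz',T=im['camera_from_world'])
cv2.imwrite('pics/side16.png',cv2.cvtColor(cv2.resize(im2['color'][150:290,220:420],None,fx=4,fy=4,interpolation=cv2.INTER_CUBIC),cv2.COLOR_RGB2BGR))
p,Rc,s=pose(); print(p,s['ee_rot'],s['clock'],s['force'],s['ft_torque'],s['width'])
E
```

```text
[0.58619702 0.19235574 0.19091477] [-2.42126506  1.78785528 -0.14291084] 17.55 [-0.22395476 -0.12439045 -1.15798422] [-0.04367446  0.2243816   0.06227009] 0.9983810181614179
```

View pics/wrist16.png

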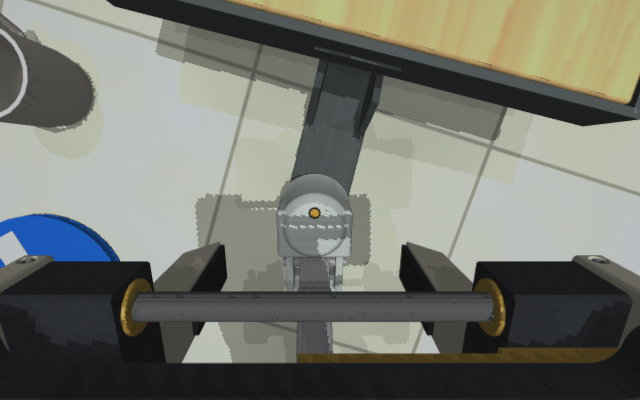

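View pics/side16.png

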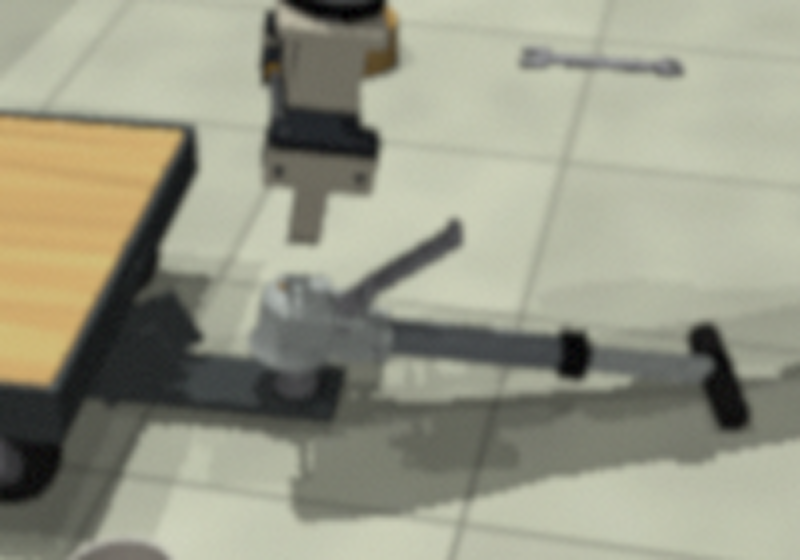

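```bash
cat > hp.py <<'E'
from h import *
S=np.array([.5955,.195,.0897]); yaw=np.radians(17.3); sl=np.radians(11.5)
def tcph(a,Rt,r=.09,up=.0095,cy=.0095,S=S):
    P=barpt(S,yaw,sl,hpt(a,r,up)); return P, P-Rt.apply([0,cy,.008])
E
python3 - <<'E'
from hp import *
w=cams.get_image('wrist'); s_=cams.get_image('side')
p,Rc,s=pose(); print(p,s['force'])
print('pin px pred wrist', proj(w,barpt(S,yaw,sl,[.0137,0,.026])), 'socket top', proj(w,barpt(S,yaw,sl,[0,0,.026])))
for a in (.7,.8,.88,.95):
    e=barpt(S,yaw,sl,hpt(a,.112,.006)); print('end',a,e.round(4),'side px crop',((proj(s_,e)[::-1]-[220,150])*4).round(0), 'px+115 (bottomend)')
for a in (1.1,1.0,.9,.8,.7,.6,.5,.4,.3,.2,.1,.05,0):
    P,T=tcph(a,Rc); print(a,P.round(4),T.round(4),rel(T)[0].round(4))
E
```

```text
[0.58491618 0.19172964 0.18866348] [-0.61731404 -0.37853924 -1.21847435]
pin px pred wrist [208.39771348 314.09081995] socket top [226.12904351 314.14161389]
end 0.7 [0.4706 0.1561 0.1516] side px crop [469. 237.] px+115 (bottomend)
end 0.8 [0.4767 0.158  0.1608] side px crop [461. 226.] px+115 (bottomend)
end 0.88 [0.4822 0.1597 0.1678] side px crop [453. 219.] px+115 (bottomend)
end 0.95 [0.4874 0.1613 0.1734] side px crop [446. 213.] px+115 (bottomend)
1.1 [0.5154 0.1701 0.1691] [0.5232 0.1725 0.1785] [0.0002 0.0654 0.0001]
1.0 [0.5084 0.1679 0.1639] [0.5162 0.1703 0.1732] [0.0003 0.0735 0.0041]
0.9 [0.5019 0.1658 0.1579] [0.5096 0.1682 0.1673] [0.0003 0.0812 0.0089]
0.8 [0.4959 0.164  0.1513] [0.5037 0.1664 0.1607] [0.0003 0.0883 0.0145]
0.7 [0.4907 0.1624 0.1442] [0.4985 0.1648 0.1535] [0.0003 0.0949 0.0207]
0.6 [0.4861 0.1609 0.1365] [0.4939 0.1633 0.1458] [0.0003 0.1008 0.0276]
0.5 [0.4824 0.1598 0.1283] [0.4901 0.1622 0.1377] [0.0003 0.106  0.035 ]
0.4 [0.4794 0.1588 0.1199] [0.4871 0.1612 0.1292] [0.0004 0.1104 0.0429]
0.3 [0.4772 0.1581 0.1111] [0.485  0.1605 0.1205] [0.0004 0.114  0.0512]
0.2 [0.4759 0.1577 0.1022] [0.4836 0.1601 0.1115] [0.0004 0.1168 0.0598]
0.1 [0.4754 0.1576 0.0931] [0.4832 0.16   0.1025] [0.0004 0.1186 0.0686]
0.05 [0.4755 0.1576 0.0886] [0.4833 0.16   0.098 ] [0.0004 0.1192 0.0731]
0 [0.4758 0.1577 0.0841] [0.4836 0.1601 0.0935] [0.0004 0.1196 0.0776]
```

Call:
servo_tool --pt "0 0 -0.01 0 0 0 1" --pt "0 0.01 -0.01 0 0 0 1" --pt "0 0.03 -0.01 0 0 0 1" --pt "0 0.05 -0.01 0 0 0 1" --pt "0 0.065 -0.008 0 0 0 1" --pt "0 0.0735 0 0 0 0 1" --pt "0 0.0735 0 0 0 0 1" --pt "0 0.0735 0 0 0 0 1" --force 30

```text
clock: 18.45
position: [0.5164, 0.1708, 0.1781]
ee_rot: [-2.423, 1.789, -0.141]
force: [0.1, 0.9, 1.2]
width: 0.352
```

```bash
python3 - <<'E'
from hp import *
im=shot('wrist','wrist17.png'); im2=shot('side')
cv2.imwrite('pics/side17.png',cv2.cvtColor(cv2.resize(im2['color'][150:290,220:420],None,fx=4,fy=4,interpolation=cv2.INTER_CUBIC),cv2.COLOR_RGB2BGR))
p,Rc,s=pose(); print(p,s['ee_rot'],s['clock'],s['force'],s['ft_torque'],s['width'])
for a in (1.0,.9,.8,.7,.6,.5,.4,.3,.2,.1,.05,0):
    P,T=tcph(a,Rc); print(a,rel(T)[0].round(4))
E
```

```text
[0.51696162 0.171032   0.17845012] [-2.42247213  1.7888018  -0.14112003] 18.55 [ 0.10051414 -0.53252166  0.40965349] [-0.01001567  0.12347504 -0.06350285] 0.2671523078067145
1.0 [0.0005 0.0018 0.005 ]
0.9 [0.0005 0.0095 0.0098]
0.8 [0.0005 0.0166 0.0153]
0.7 [0.0006 0.0232 0.0215]
0.6 [0.0006 0.0291 0.0284]
0.5 [0.0006 0.0343 0.0358]
0.4 [0.0006 0.0387 0.0437]
0.3 [0.0006 0.0424 0.052 ]
0.2 [0.0006 0.0452 0.0606]
0.1 [0.0006 0.0471 0.0694]
0.05 [0.0006 0.0477 0.0739]
0 [0.0006 0.0481 0.0784]
```

Call:
servo_tool --pt "0 0 0 0 0 0 1" --pt "0 0 0 0 0 0 1" --pt "0 0 0 0 0 0 1" --pt "0 0 0 0 0 0 1" --force 30

```text
clock: 18.95
position: [0.5163, 0.1708, 0.1783]
ee_rot: [-2.423, 1.789, -0.141]
force: [-0.1, 0.2, -0.6]
width: 0.001
```

Call:
servo_tool --pt "0 0.002 0.005 0 0 0 1" --pt "0 0.0095 0.01 0 0 0 1" --pt "0 0.0165 0.0155 0 0 0 1" --pt "0 0.02 0.0185 0 0 0 1" --pt "0 0.0232 0.0215 0 0 0 1" --pt "0 0.0232 0.0215 0 0 0 1" --force 30

```text
clock: 19.55
position: [0.4974, 0.1649, 0.1533]
ee_rot: [-2.423, 1.789, -0.141]
force: [0.8, 0.8, 2.0]
width: 0.004
```

```bash
python3 - <<'E'
from hp import *
p,Rc,s=pose(); print(p,s['clock'],s['force'],s['ft_torque'],s['width'])
for a in (.7,.6,.5,.4,.3,.2,.1,.05,0):
    P,T=tcph(a,Rc); print(a,rel(T)[0].round(4))
w=shot('wrist','wrist18.png'); r=finder.silhouettes('wrist','handle'); print([(round(d['score'],2),np.round(d['point'],0).tolist(),int(d['region'].sum())) for d in r])
I=w['color']; pr=proj(w,barpt(S,yaw,sl,[.0137,0,.026])); print('pin pred',pr)
m=(I[:,:,0].astype(int)-I[:,:,2]>70)&(I[:,:,0]>120)
ys,xs=np.where(m[120:245,280:350]); print('brass',len(ys), (ys.mean()+120,xs.mean()+280) if len(ys) else None)
E
```

```text
[0.49738956 0.16491182 0.15327764] 19.55 [0.77675671 0.80704402 2.04686087] [ 0.02400848 -0.0768317   0.04544197] 0.003802388868980869
0.7 [ 0.0005 -0.001  -0.0001]
0.6 [0.0005 0.0049 0.0067]
0.5 [0.0005 0.0101 0.0141]
0.4 [0.0005 0.0145 0.022 ]
0.3 [0.0005 0.0181 0.0303]
0.2 [0.0005 0.0209 0.0389]
0.1 [0.0005 0.0228 0.0478]
0.05 [0.0005 0.0234 0.0523]
0 [0.0005 0.0238 0.0568]
[(0.8, [195.0, 314.0], 4751), (0.16, [123.0, 317.0], 15009)]
pin pred [ 54.12407646 314.15528568]
brass 0 None
```

Call:
servo_tool --pt "0 0.0025 0.0034 0 0 0 1" --pt "0 0.005 0.0067 0 0 0 1" --pt "0 0.0075 0.0104 0 0 0 1" --pt "0 0.01 0.014 0 0 0 1" --pt "0 0.0125 0.018 0 0 0 1" --pt "0 0.0145 0.022 0 0 0 1" --pt "0 0.0145 0.022 0 0 0 1" --force 30

```text
clock: 20.35
position: [0.4865, 0.1616, 0.1286]
ee_rot: [-2.424, 1.79, -0.14]
force: [-0.2, 0.2, -0.3]
width: 0.004
```

```bash
python3 - <<'E'
from hp import *
p,Rc,s=pose(); print(p,s['clock'],s['force'],s['ft_torque'],s['width'])
for a in (.4,.3,.2,.1,.05,0,-.05):
    P,T=tcph(a,Rc); print(a,rel(T)[0].round(4))
w=shot('wrist','wrist19.png'); I=w['color']; pr=proj(w,barpt(S,yaw,sl,[.0137,0,.026])); print('pin pred',pr)
m=(I[:,:,0].astype(int)-I[:,:,2]>60)&(I[:,:,0]>90)
r0=max(0,int(pr[0])-25); ys,xs=np.where(m[r0:r0+55,285:345]); print('brass',len(ys), (ys.mean()+r0,xs.mean()+285) if len(ys) else None)
r=finder.silhouettes('wrist','handle'); 
for d in r[:1]:
    ys,xs=np.where(d['region']); print(d['score'],ys.min(),ys.max(),xs.min(),xs.max()); 
    for y in range(ys.min(),ys.max(),12): xx=xs[ys==y]; print(y,xx.min(),xx.max(),end='; ')
print()
for a in (.8,.6,.4,.3):
    print(a,[proj(w,barpt(S,yaw,sl,hpt(a,rr,.0095))).round(0).tolist() for rr in (.02,.05,.08)])
E
```

```text
[0.48650154 0.16155646 0.12862048] 20.35 [-0.17516878  0.23503595 -0.29402149] [-0.04928235  0.1623917   0.01090798] 0.0042361126741309735
0.4 [ 0.0005 -0.0006 -0.0005]
0.3 [0.0005 0.003  0.0078]
0.2 [0.0005 0.0058 0.0164]
0.1 [0.0005 0.0077 0.0252]
0.05 [0.0005 0.0083 0.0297]
0 [0.0005 0.0087 0.0342]
-0.05 [0.0005 0.0088 0.0387]
pin pred [ 13.3723755  314.32232268]
brass 151 (np.float64(17.05960264900662), np.float64(313.0927152317881))
0.85 115 246 289 336
115 294 323; 127 292 334; 139 292 334; 151 292 334; 163 289 336; 175 290 336; 187 291 336; 199 290 335; 211 290 336; 223 291 336; 235 290 336; 
0.8 [[131.0, 315.0], [181.0, 315.0], [240.0, 315.0]]
0.6 [[138.0, 315.0], [193.0, 315.0], [252.0, 315.0]]
0.4 [[144.0, 315.0], [200.0, 315.0], [256.0, 315.0]]
0.3 [[147.0, 315.0], [201.0, 315.0], [255.0, 315.0]]
```

```bash
python3 - <<'E'
from hp import *
w=cams.get_image('wrist'); s_=shot('side','side19.png')
for a in (.85,.7,.6,.5,.4,.3):
    o=[]
    for rr in (.03,.05,.07,.08):
        A=proj(w,barpt(S,yaw,sl,hpt(a,rr,.0095,.013)));B=proj(w,barpt(S,yaw,sl,hpt(a,rr,.0095,-.013)))
        o.append((int(A[0]),round(B[1]-A[1],1)))
    print(a,o)
# side view: handle end pixel candidates
for a in (.85,.7,.6,.5,.4,.3): print(a,'side',proj(s_,barpt(S,yaw,sl,hpt(a,.108,.006))).round(1))
r=finder.silhouettes('side','handle'); print([(round(d['score'],2),np.round(d['point'],0).tolist(),int(d['region'].sum())) for d in r])
for d in r[:2]:
    ys,xs=np.where(d['region']); print(ys.min(),ys.max(),xs.min(),xs.max(), 'rightmost rows', ys[xs>=xs.max()-1].mean())
I=s_['color']
# print luminance patch around handle end region
print(I[200:232:2,316:346:2].mean(axis=2).astype(int))
E
```

```text
0.85 [(144, np.float64(51.4)), (178, np.float64(54.6)), (215, np.float64(58.1)), (236, np.float64(60.1))]
0.7 [(152, np.float64(50.4)), (187, np.float64(52.5)), (226, np.float64(54.8)), (247, np.float64(56.1))]
0.6 [(156, np.float64(49.6)), (193, np.float64(51.1)), (232, np.float64(52.7)), (252, np.float64(53.5))]
0.5 [(160, np.float64(48.9)), (197, np.float64(49.7)), (235, np.float64(50.6)), (255, np.float64(51.1))]
0.4 [(163, np.float64(48.1)), (200, np.float64(48.4)), (237, np.float64(48.7)), (256, np.float64(48.8))]
0.3 [(165, np.float64(47.3)), (201, np.float64(47.1)), (237, np.float64(46.8)), (255, np.float64(46.7))]
0.85 side [206.2 332.9]
0.7 side [209.8 336.1]
0.6 side [212.4 337.9]
0.5 side [215.1 339.2]
0.4 side [218.  340.3]
0.3 side [220.9 340.9]
[(0.62, [224.0, 315.0], 198)]
216 228 305 341 rightmost rows 218.0
[[198 198 199 181  75  60  40  40  42  40  39  39  40  39  34]
 [197 198 198 193 126  74  34  43  41  46  39  38  38  41  40]
 [197 197 196 197 191 140  42  27  30  38  31  30  34  34  38]
 [196 196 194 195 196 144  75  55  52  49  39  41  32  30  28]
 [196 194 194 195 189 135 101  99 100  97  93  91  86  84  82]
 [195 193 192 192 184 121  87  88 102 104 104 103 103 104 104]
 [194 192 192 192 179 114  84  90 103 103 103 103 104 102 103]
 [193 191 190 193 182 132  98 102 103 102 102 102 104 104 103]
 [190 190 190 191 190 176 111  98 100 101  92  81  91 136 139]
 [189 187 185 179 156 147  93  81  83  85  73  68  79 163 187]
 [169 153 148 137  98  88  79  67  72  72  71  76  98 170 191]
 [137 136 134 126 101  87  87  86  94 114 131 144 172 192 195]
 [131 126 111 111 112 123 144 165 173 187 193 193 196 196 196]
 [115 131 151 154 165 170 173 178 182 187 190 190 192 193 196]
 [119 158 175 175 177 177 181 181 182 179 176 176 178 177 173]
 [ 85  87  92  99 110 118 130 140 143 156 160 172 175 168 158]]
```

Call:
servo_tool --pt "0 0.002 0.004 0 0 0 1" --pt "0 0.0036 0.0083 0 0 0 1" --pt "0 0.005 0.0126 0 0 0 1" --pt "0 0.0064 0.0169 0 0 0 1" --pt "0 0.0074 0.0213 0 0 0 1" --pt "0 0.0083 0.0255 0 0 0 1" --force 30

```text
clock: 21.2
position: [0.4832, 0.1606, 0.1026]
ee_rot: [-2.423, 1.789, -0.141]
force: [0.7, 0.5, 3.5]
width: 0.006
```

```bash
python3 - <<'E'
from hp import *
p,Rc,s=pose(); print(p,s['clock'],s['force'],s['ft_torque'])
for a in (.15,.1,.05,0,-.05):
    P,T=tcph(a,Rc); print(a,rel(T)[0].round(4))
w=shot('wrist','wrist20.png'); s_=cams.get_image('side'); 
r=finder.silhouettes('side','handle'); 
for d in r[:2]:
    ys,xs=np.where(d['region']); print(d['score'],ys.min(),ys.max(),xs.min(),xs.max(), 'rightmost rows', ys[xs>=xs.max()-1].mean())
for a in (.4,.3,.2,.1,0): print(a,'side',proj(s_,barpt(S,yaw,sl,hpt(a,.108,.006))).round(1))
r=finder.silhouettes('wrist','handle'); 
for d in r[:1]:
    ys,xs=np.where(d['region']); print(d['score'],[(y,xs[ys==y].max()-xs[ys==y].min()) for y in range(ys.min(),ys.max(),12)])
for a in (.3,.2,.1,.0):
    o=[]
    for rr in (.03,.05,.07,.08):
        A=proj(w,barpt(S,yaw,sl,hpt(a,rr,.0095,.013)));B=proj(w,barpt(S,yaw,sl,hpt(a,rr,.0095,-.013)))
        o.append((int(A[0]),round(B[1]-A[1],1)))
    print(a,o)
E
```

```text
[0.48321341 0.16060757 0.10257654] 21.2 [0.71175681 0.4951293  3.50532529] [-0.00406471 -0.16366967  0.01533553]
0.15 [ 0.0006 -0.0006 -0.0044]
0.1 [0.0006 0.0003 0.    ]
0.05 [0.0006 0.0009 0.0045]
0 [0.0006 0.0013 0.009 ]
-0.05 [0.0006 0.0014 0.0135]
0.65 222 229 306 342 rightmost rows 226.5
0.4 side [218.  340.3]
0.3 side [220.9 340.9]
0.2 side [223.9 341.2]
0.1 side [226.8 341.2]
0 side [229.8 340.7]
0.9 [(106, np.int64(46)), (118, np.int64(48)), (130, np.int64(48)), (142, np.int64(48)), (154, np.int64(50)), (166, np.int64(51)), (178, np.int64(51)), (190, np.int64(50)), (202, np.int64(50)), (214, np.int64(50)), (226, np.int64(49)), (238, np.int64(48))]
0.3 [(159, np.float64(55.4)), (201, np.float64(55.1)), (243, np.float64(54.7)), (264, np.float64(54.6))]
0.2 [(161, np.float64(54.3)), (202, np.float64(53.3)), (242, np.float64(52.4)), (262, np.float64(51.9))]
0.1 [(163, np.float64(53.3)), (202, np.float64(51.7)), (240, np.float64(50.2)), (258, np.float64(49.6))]
0.0 [(163, np.float64(52.2)), (201, np.float64(50.2)), (236, np.float64(48.3)), (253, np.float64(47.4))]
```

Call:
servo_tool --pt "0 0.0005 0.0025 0 0 0 1" --pt "0 0.001 0.005 0 0 0 1" --pt "0 0.0012 0.0065 0 0 0 1" --pt "0 0.0012 0.0065 0 0 0 1" --force 30

```text
clock: 21.8
position: [0.4828, 0.1604, 0.0961]
ee_rot: [-2.423, 1.789, -0.141]
force: [0.3, -0.6, 0.3]
width: 0.004
```

Call:
servo_tool --pt "0 0 0.001 0 0 0 1" --pt "0 0 0.002 0 0 0 1" --pt "0 0 0.002 0 0 0 1" --force 30

```text
clock: 22.1
position: [0.4834, 0.1606, 0.095]
ee_rot: [-2.423, 1.789, -0.142]
force: [-5.5, -1.7, 13.4]
width: 0.007
```

Call:
servo_tool --pt "0 0.0002 0.001 0 0 0 1" --pt "0 0.0002 0.001 0 0 0 1" --pt "0 0.0002 0.001 0 0 0 1" --force 30

```text
clock: 22.4
position: [0.4836, 0.1607, 0.0947]
ee_rot: [-2.422, 1.788, -0.143]
force: [-8.5, -3.7, 23.3]
width: 0.005
```

```bash
python3 - <<'E'
from hp import *
p,Rc,s=pose(); print(p,s['clock'],s['force'],s['ft_torque'])
for a in (.05,.02,0,-.05):
    P,T=tcph(a,Rc); print(a,rel(T)[0].round(4), 'front contact', rel(tcph(a,Rc,r=.072,cy=-.0095)[1])[0].round(4))
w=shot('wrist','wrist21.png'); s_=shot('side','side21.png'); 
r=finder.silhouettes('side','handle'); 
for d in r[:2]:
    ys,xs=np.where(d['region']); print(d['score'],ys.min(),ys.max(),xs.min(),xs.max(), 'rightmost rows', ys[xs>=xs.max()-1].mean())
for a in (.2,.1,0): print(a,'side',proj(s_,barpt(S,yaw,sl,hpt(a,.108,.006))).round(1))
E
```

```text
[0.48355334 0.16074012 0.0946808 ] 22.4 [-8.46617023 -3.71419899 23.28733216] [-0.4675663   1.04464339 -0.01758819]
0.05 [ 0.0006 -0.     -0.0034] front contact [ 0.0006  0.001  -0.0032]
0.02 [ 0.0006  0.0003 -0.0007] front contact [ 0.0005  0.0013 -0.0011]
0 [0.0006 0.0004 0.0011] front contact [0.0005 0.0014 0.0004]
-0.05 [0.0006 0.0006 0.0057] front contact [0.0005 0.0016 0.004 ]
0.72 223 232 306 342 rightmost rows 229.14285714285714
0.21 218 257 282 406 rightmost rows 251.38888888888889
0.2 side [223.9 341.2]
0.1 side [226.8 341.2]
0 side [229.8 340.7]
```

Call:
servo_tool --pt "0 -0.001 -0.005 0 0 0 1" --pt "0 -0.005 -0.03 0 0 0 1" --pt "0 -0.012 -0.075 0 0 0 1" --pt "0 -0.018 -0.115 0 0 0 1" --pt "0 -0.018 -0.115 0 0 0 1" --pt "0 -0.018 -0.115 0 0 0 1" --pt "0 -0.018 -0.115 0 0 0 1" --pt "0 -0.018 -0.115 0 0 0 1" --force 30

```text
clock: 23.35
position: [0.4821, 0.1601, 0.2083]
ee_rot: [-2.425, 1.79, -0.139]
force: [0.0, -0.5, -0.1]
width: 0.001
```

```bash
python3 - <<'E'
from hp import *
p,Rc,s=pose(); print(p,s['clock'],s['force'])
w=shot('wrist','wrist22.png'); s_=shot('side','side22.png'); t=shot('top','top22.png')
I=w['color']; pr=proj(w,barpt(S,yaw,sl,[.0137,0,.026])); print('pin pred',pr)
m=(I[:,:,0].astype(int)-I[:,:,2]>60)&(I[:,:,0]>90)
r0=max(0,int(pr[0])-25); ys,xs=np.where(m[r0:r0+55,285:345]); print('brass',len(ys), (ys.mean()+r0,xs.mean()+285) if len(ys) else None)
if len(ys): print('mean color',I[r0:r0+55,285:345][m[r0:r0+55,285:345]].mean(0))
r=finder.silhouettes('side','handle'); 
for d in r[:2]:
    ys,xs=np.where(d['region']); print(d['score'],ys.min(),ys.max(),xs.min(),xs.max(), 'rightmost rows', ys[xs>=xs.max()-1].mean())
for a in (.3,.2,.1,0): print(a,'side end',proj(s_,barpt(S,yaw,sl,hpt(a,.108,.006))).round(1))
r=finder.silhouettes('wrist','handle'); 
for d in r[:1]:
    ys,xs=np.where(d['region']); print(d['score'],ys.min(),ys.max(),[(y,xs[ys==y].max()-xs[ys==y].min()) for y in range(ys.min(),ys.max(),10)])
for a in (.3,.2,.1,.0):
    o=[]
    for rr in (.03,.05,.07,.09,.112):
        A=proj(w,barpt(S,yaw,sl,hpt(a,rr,.0095,.013)));B=proj(w,barpt(S,yaw,sl,hpt(a,rr,.0095,-.013)))
        o.append((round(A[0],1),round(B[1]-A[1],1)))
    print(a,o)
for n in ('side','top'):
  for q in ['tape_roll','reel','mug','spanner']:
    r=finder.silhouettes(n,q); print(n,q,[(round(d['score'],2),np.round(d['point'],1).tolist(),int(d['region'].sum())) for d in r[:1]])
E
```

```text
[0.4821433  0.16012347 0.20829422] 23.35 [ 0.01859502 -0.4556646  -0.077365  ]
pin pred [ 53.24845176 313.69613815]
brass 62 (np.float64(55.08064516129032), np.float64(312.69354838709677))
mean color [162.32258065 159.46774194  64.62903226]
0.76 223 231 306 342 rightmost rows 228.85714285714286
0.3 side end [220.9 340.9]
0.2 side end [223.9 341.2]
0.1 side end [226.8 341.2]
0 side end [229.8 340.7]Traceback (most recent call last):
  File "<stdin>", line 14, in <module>
    return umr_maximum(a, axis, None, out, keepdims, initial, where)
ValueError: zero-size array to reduction operation maximum which has no identity
```

```bash
python3 - <<'E'
from hp import *
w=cams.get_image('wrist')
r=finder.silhouettes('wrist','handle'); 
for d in r[:1]:
    ys,xs=np.where(d['region']); print(d['score'],ys.min(),ys.max())
    print([(y,int(np.ptp(xs[ys==y])),float(xs[ys==y].mean().round(1))) for y in range(ys.min(),ys.max(),8) if (ys==y).any()])
for a in (.2,.1,.05,.0):
    o=[]
    for rr in (.03,.05,.07,.09,.112):
        A=proj(w,barpt(S,yaw,sl,hpt(a,rr,.0095,.013)));B=proj(w,barpt(S,yaw,sl,hpt(a,rr,.0095,-.013)))
        o.append((round(A[0],1),round(B[1]-A[1],1)))
    print(a,o)
for n in ('side','top'):
  for q in ['tape_roll','reel','mug','spanner']:
    r=finder.silhouettes(n,q); print(n,q,[(round(d['score'],2),np.round(d['point'],1).tolist(),int(d['region'].sum())) for d in r[:1]])
# bar tube slope in side image vs handle line
s_=cams.get_image('side'); r=finder.silhouettes('side','pull_bar')
for d in r[:1]:
    ys,xs=np.where(d['region']); print('bar',d['score'],ys.min(),ys.max(),xs.min(),xs.max())
r=finder.silhouettes('side','handle')
for d in r[:1]:
    ys,xs=np.where(d['region']); print('handle cols top/bottom',[(c,int(ys[xs==c].min()),int(ys[xs==c].max())) for c in range(xs.min(),xs.max()+1,4) if (xs==c).any()])
for a in (.2,.1,0):
    print(a,'top/bottom far-edge side',[ (proj(s_,barpt(S,yaw,sl,hpt(a,rr,.0095,-.013))).round(1).tolist(), proj(s_,barpt(S,yaw,sl,hpt(a,rr,.0025,.013))).round(1).tolist()) for rr in (.04,.07,.1)])
print(arm.observe()['clock'])
E
```

```text
0.81 115 243
[(115, 3, 312.5), (131, 29, 312.5), (139, 28, 313.0), (147, 28, 313.0), (155, 30, 313.0), (163, 30, 313.0), (171, 30, 313.0), (179, 30, 313.0), (187, 30, 313.0), (195, 30, 313.0), (203, 30, 313.0), (211, 29, 312.5), (219, 28, 313.0), (227, 27, 313.5), (235, 28, 313.0)]
0.2 [(np.float64(158.3), np.float64(32.7)), (np.float64(183.4), np.float64(32.3)), (np.float64(208.0), np.float64(32.0)), (np.float64(232.0), np.float64(31.6)), (np.float64(257.8), np.float64(31.3))]
0.1 [(np.float64(159.3), np.float64(32.3)), (np.float64(183.7), np.float64(31.7)), (np.float64(207.3), np.float64(31.1)), (np.float64(230.1), np.float64(30.6)), (np.float64(254.3), np.float64(30.0))]
0.05 [(np.float64(159.6), np.float64(32.1)), (np.float64(183.7), np.float64(31.4)), (np.float64(206.7), np.float64(30.8)), (np.float64(228.8), np.float64(30.1)), (np.float64(252.1), np.float64(29.5))]
0.0 [(np.float64(159.8), np.float64(31.9)), (np.float64(183.4), np.float64(31.1)), (np.float64(205.9), np.float64(30.4)), (np.float64(227.3), np.float64(29.7)), (np.float64(249.8), np.float64(28.9))]
side tape_roll [
[... 205 characters left out ...]
]
top mug [(0.97, [169.1, 182.1], 561)]
top spanner [(0.58, [230.5, 454.0], 300)]
bar 0.62 218 257 281 407
handle cols top/bottom [(306, 224, 227), (310, 224, 229), (314, 224, 229), (318, 224, 229), (322, 223, 230), (326, 224, 231), (330, 223, 232), (334, 225, 232), (338, 225, 232), (342, 228, 230)]
0.2 top/bottom far-edge side [([221.6, 318.2], [228.5, 318.9]), ([221.1, 328.2], [228.0, 329.0]), ([220.6, 338.1], [227.5, 339.0])]
0.1 top/bottom far-edge side [([222.7, 318.5], [229.6, 318.9]), ([223.0, 328.3], [229.9, 328.9]), ([223.3, 338.2], [230.2, 338.9])]
0 top/bottom far-edge side [([223.8, 318.6], [230.7, 318.8]), ([224.9, 328.3], [231.8, 328.7]), ([226.1, 337.9], [232.9, 338.4])]
24.25
```

```bash
python3 - <<'E'
import cv2, numpy as np
for n in ('side','top'):
    a=cv2.imread(f'pics/{n}0.png').astype(int); b=cv2.imread(f'pics/{n}22.png').astype(int)
    D=np.abs(a-b).max(2)>40
    boxes={'side':{'mug':(280,335,220,275),'reel':(290,352,298,378),'tape':(148,172,294,324),'spanner':(158,174,345,395)},'top':{'mug':(150,190,165,205),'reel':(205,266,162,225),'tape':(135,175,424,464),'spanner':(200,260,444,466)}}[n]
    for k,(r0,r1,c0,c1) in boxes.items(): print(n,k,int(D[r0:r1,c0:c1].sum()),'of',(r1-r0)*(c1-c0))
E
python3 - <<'E'
from h import *
p,Rc,s=pose(); print(p,s['clock'],s['force'],s['dq'].round(4) if hasattr(s['dq'],'round') else s['dq'])
E
```

```text
side mug 0 of 3025
side reel 0 of 4960
side tape 16 of 720
side spanner 100 of 800
top mug 0 of 1600
top reel 0 of 3843
top tape 0 of 1600
top spanner 0 of 1320
[0.48297323 0.16052471 0.20977292] 24.25 [-0.68343838  0.10754605  0.04390699] [ 0.      0.0005  0.0009  0.0001  0.0012 -0.0003 -0.0013]
```

```bash
python3 - <<'E'
from h import *
print(workorder.sign_off())
E
```

```text
the job is handed in; nothing more can be done
None
```

The pull bar is hitched and locked on the dolly, and I handed the job in after about 24 s of the 72 s allowed. `sign_off` gave no verdict, so what follows is from my own measurements.

**What I did**
- **Handle up:** I gripped the handle's sides and raised it to about 0.85 rad.
- **Coupler on:** I carried the head by its cheeks to the ball and lowered it in small steps. The buffer took up to about 12 N at the wrist. The reading then jumped to 21 N within 0.3 mm, and the brass pin came up flush. I estimate no more than about 26 N on the ball.
- **Handle down:** I let go of the head and pressed the handle down with the closed fingertips. It stopped hard at 23 N, and I lifted clear.

**Last checks**
- **Indicator:** the brass pin still showed in the wrist camera after the handle was locked.
- **Handle angle:** the side and wrist pictures and the height where it stopped all fit about 0 to 0.03 rad, but I could not read the joint itself.
- **Bystanders:** the mug, reel, tape roll and spanner showed no change in the top picture. In the side picture the tape roll and spanner areas did change; I put that down to the arm being in view there.
- **Grip end:** I did not measure its height at the end. The bar's weight lies behind the ball, and the last picture I viewed, before locking, showed the grip end on the platform.
- **Robot:** the arm was about 0.1 m clear, with no force on the tool.

**What disagreed or fell short**
- **Ball position:** the camera estimates differed by a few mm. The height came out at 0.089 to 0.091 m, right at the top of its allowed range.
- **Finder:** at the end it mistook the coupler head for the mug in the side view and the tape roll for the reel in the top view.
- **Pictures:** I reached the 40-picture viewing limit before locking the handle, so that part was checked from numbers only.

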